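Load the contact grill with hash browns and start it

TASK

Load the contact grill: swing its lid up, lay every hash brown from the wooden board flat in its own marked field of the grill plate, lengthwise along the field, filling the front row (nearest the robot) completely before using the rear row, then fold the lid fully shut. With the lid shut, take the prod from its rest and push the recessed start button in the grill's right-hand side fully home with its pin for a moment, then lay the prod back in its rest; leave the tin and the salt shaker beside the sink alone.

Things in the scene. Friction and masses are not known exactly. Their poses are not given: they have to be found in the camera images.
- grill: Steel contact grill, fixed. Origin under the plate's middle, on the worktop; x to its rear (away from the robot), y left, z up. Base x -93..+133, y +-95 mm. Plate top 52 mm up, with 6 marked fields 70 x 40 mm, long side along x: rows at x = -39 (front), +39 (rear), y = +62, 0, -62. Rims 6-7 mm high round the plate (y = +-93.5, x = -92, +85); hinge brackets 96 mm high at x 118, y +-101.
- field_front_left (a point): centre of the front-row, left marked field, on the grill plate (52 mm above the worktop); axes as the grill's
- field_front_mid (a point): centre of the front-row, mid marked field, on the grill plate (52 mm above the worktop); axes as the grill's
- field_front_right (a point): centre of the front-row, right marked field, on the grill plate (52 mm above the worktop); axes as the grill's
- field_rear_left (a point): centre of the rear-row, left marked field, on the grill plate (52 mm above the worktop); axes as the grill's
- field_rear_mid (a point): centre of the rear-row, mid marked field, on the grill plate (52 mm above the worktop); axes as the grill's
- field_rear_right (a point): centre of the rear-row, right marked field, on the grill plate (52 mm above the worktop); axes as the grill's
- lid (a joint): angle of the flat lid, rad: 0 = shut (level, underside 77 mm above the worktop, 3 mm over the hash browns), 1.57 = upright, 1.75 = stop. Hinged at the rear along the grill's y; the front edge swings up. Panel 184 mm wide, 12 to 198 mm from the hinge axis, 14 mm thick. The stiff hinge stays where it is left; 4 to 7 N at the handle move it.
- lid_hinge (a point): middle of the lid's hinge axis, 118 mm behind the grill's origin and 86 mm up; fixed to the grill, axes as the grill's
- lid_handle (a point): middle of the lid's handle: black round bar 12 mm thick, 116 mm long, parallel to the hinge axis and 242 mm from it, in the lid's plane, 44 mm off the lid's front edge, on a 9 mm stay at each end. It can be pinched from above at any lid angle and turns between the fingers as the lid swings. The point turns with the lid.
- start_button (a joint): travel of the start button, m: 0 = out, 0.006 = fully home; a spring pushes it back. Takes 1.5 N to start and 4.5 N fully home
- button_hole (a point): centre of the mouth of the round hole, 18 mm wide, in the grill's right-hand (-y) side, 27 mm above the worktop; axes as the grill's. The start button, a white 16 mm disc, lies 12 mm inside it and is pressed along the grill's +y
- hash0: a frozen hash brown: stiff golden oblong 66 x 36 x 22 mm, about 60 g, all alike; origin at the centre of its underside, x along its length; starts on the wooden serving board (255 x 165 x 6 mm, fixed) right of the grill; right of that lies a chopping board some 20 mm thick. Some may be absent (None)
- hash1: a frozen hash brown: stiff golden oblong 66 x 36 x 22 mm, about 60 g, all alike; origin at the centre of its underside, x along its length; starts on the wooden serving board (255 x 165 x 6 mm, fixed) right of the grill; right of that lies a chopping board some 20 mm thick. Some may be absent (None)
- hash2: a frozen hash brown: stiff golden oblong 66 x 36 x 22 mm, about 60 g, all alike; origin at the centre of its underside, x along its length; starts on the wooden serving board (255 x 165 x 6 mm, fixed) right of the grill; right of that lies a chopping board some 20 mm thick. Some may be absent (None)
- hash3: a frozen hash brown: stiff golden oblong 66 x 36 x 22 mm, about 60 g, all alike; origin at the centre of its underside, x along its length; starts on the wooden serving board (255 x 165 x 6 mm, fixed) right of the grill; right of that lies a chopping board some 20 mm thick. Some may be absent (None)
- hash4: a frozen hash brown: stiff golden oblong 66 x 36 x 22 mm, about 60 g, all alike; origin at the centre of its underside, x along its length; starts on the wooden serving board (255 x 165 x 6 mm, fixed) right of the grill; right of that lies a chopping board some 20 mm thick. Some may be absent (None)
- prod: prod (stylus): square black handle 100 x 18 x 18 mm with a steel pin of 7 mm diameter at one end, the tip 100 mm from the handle's middle; x points along it towards the tip. Origin: centre of the underside of the handle; its axis is 9 mm higher. 60 g
- rest: wooden rest of the prod, fixed, left of the grill, in front of the sink; foot 100 x 50 x 6 mm, origin under its centre, x along the prod. Two cradles 8 mm thick at x = +-36 mm carry the handle 23 mm up between side walls 26 mm apart and 37 mm high; the middle 60 mm of the handle are free to grasp
- rest_seat (a point): where the origin of the prod lies when it is in its rest: middle between the cradles, 23 mm above the worktop; x along the prod, towards its pin
- tin: food tin 58 mm in diameter, 72 mm tall, bystander; origin at its underside
- shaker: salt shaker 44 mm in diameter, 90 mm tall, left of the tin, bystander; origin at its underside
Things that resemble listed ones, but are neither listed nor needed, are in the scene too. Of the things shaped like the prod, the black one is meant.

How it is judged:
By the outcome, as a careful person would: the job done as asked, in the order asked, and still so for the second after the job is handed in, with the robot touching nothing.
Of hash0, hash1, hash2, hash3, hash4 only 4 to 5 are there at a start; the rules pass over those that are not, and their reading is None.
At some moment in a run one of hash0, hash1, hash2, hash3, hash4 may be knocked a few centimetres aside while the robot is not near it.
Once in a run the grip may slacken for a moment while it holds something.
It also fails if it takes over 210 s, if anything falls off the work surface, if the arm or the gripper's body presses on something with over 40 N, if the wrist force passes 120 N, or if a joint passes its speed limit or range.

ROBOT

A 7-joint arm with a two-finger parallel gripper is mounted at the origin on a cart in front of the work surface, level with it; the furniture and walls round the work are solid. World frame = base frame: x ahead of the robot, y to its left, z up, the work surface at z = 0. Lengths are in m, angles in rad, forces in N, time in s.
With the tool pointing down it reaches from about 0.425 to 0.975 m from the base axis. Payload 16.7 kg.
Tool frame: the origin (TCP) lies at the very end of the fingers, on their centre line; the grasp point (between the pads) lies 19 mm behind it; z points along the fingers, y is the line along which they close (so a half turn about z gives the same grasp; the last joint's range is limited). The gripper opens to 85 mm and grips with 20 to 120 N. Pads are 22 mm wide; open, the fingers measure 114 mm over their backs; the gripper's body (76 mm by 85 mm) begins 54 mm behind the grasp point. The pads swing forward as they close: fully open they stand 13 mm farther back than shut.
Start: joints at [0.995, 0.426, 0.074, 1.606, -0.034, 1.111, -0.067], TCP at [0.279, -0.614, 0.231] pointing down, gripper open.
Joint ranges: [-2.85, 2.85], [-0.5, 2.14], [-1.23, 1.37], [0.21, 2.46], [-1.02, 4.16], [0.16, 2.05], [-2.73, 2.73]. Speed limits (rad/s): [1.89, 1.89, 2.39, 2.39, 3.01, 3.01, 3.01].

INTERFACE

Orientations are given as a unit quaternion [w, x, y, z].
In Python, from plant import env gives the robot as it stands. The module is installed in compiled form; this text tells all that it offers.
- The arm moves only by the tool jog_arm, never from a script. Its argument "series" is a list of rows, each a list of 6 numbers: the shift along the tool's x, y, z each as a share of 1000 mm, from -1 to 1, then the turn, a rotation vector about the tool's x, y, z each as a share of pi/2 rad, from -1 to 1. A call has 1 to 10 rows; each row is the pose to reach, as a shift and turn from the pose commanded when the call began, along the tool's axes at that moment; what a row does not reach only later rows make up. A row lasts 1/8 s, in which the tool goes at most 62.5 mm and 10.7 degrees, less where a joint would pass 70% of its speed; a pose out of reach is approached as far as the arm can. A call with a number of a shift or a turn outside -1 to 1 is refused whole. A call with a gripper value outside its range is refused whole. "gripper" is the closure, from 0 (fully open) to 1 (shut), set as the call begins (left out, the last holds). The fingers move at their own pace and stop on an object; "force" is the grip in N (left out, the last holds). Time passes only in rows, so rows that repeat a pose let the fingers close. It gives the time, the measured TCP pose, the force, the opening and the grip force at its end, in the units of the state.
- env.observe(): the state, without advancing time (a new reading comes with each control period).
- env.get_image(name): name is "scene" or "side" or "wrist"; returns the picture (384x512x3 uint8, red, green, blue); there is no depth.
- env.camera_params(name): a dict with "fx", "fy", "cx", "cy" (pixels), "R" (3x3) and "t" (3): a world point X has camera coordinates R X + t. Camera axes: x right, y down, z forward; pixel columns grow to the right and rows downward; lengths in m; the calibration is good to about 2 mm. A picture is of the moment at which its call begins: read the wrist's pose just before it. camera_params takes no time and is no camera call; for the wrist camera it gives the pose at the moment of the call.
- env.sign_off(): hands the job in; it is judged then, once.
The state is a dict: "time_s": time; "joints": joint angles; "joint_vel": joint speeds; "joint_torque": joint torques, N m; "eef_pos": TCP position; "tcp_rot": TCP orientation; "ft_force": force on the tool from outside, world axes, zero at the start; "wrist_torque": the same for the moment, N m; "finger_gap": finger opening in m; "finger_force": force on a finger pad.
Only numpy, scipy, OpenCV 4.12 (cv2) and the standard library are available. Lean on these libraries where they do the work, as an engineer would, in place of code of your own. Each camera call takes 0.05 s, during which the arm holds its last target. There are 200 camera calls.

## Working session

There is one attempt and no reset: what is moved stays moved. The work goes in short steps, Python scripts to look and compute and a tool call to move; the robot and the scene stay as the last step left them, time stands still between calls to the robot, and variables do not carry over. Pictures are saved under pics/ and viewed, at most 14 in all, crops included, and the job is handed in when it is done.

Besides the shell and the picture viewer there is one more tool, called after "Request:" by a JSON object that holds its "op" and its "data", one argument or row to a line. jog_arm: Moves the arm, as the interface text tells. Shift numbers are shares of 1000 mm and turn numbers shares of pi/2 rad, none past 1 either way. Its arguments: {"type":"object","properties":{"series":{"type":"array","items":{"type":"array","items":{"type":"number","minimum":-1,"maximum":1}}},"gripper":{"type":"number"},"force":{"type":"number"}},"required":["series"]}

```bash
mkdir -p pics; ls; python3 - <<'E'
from plant import env
import cv2,numpy as np
s=env.observe();print({k:np.round(v,3).tolist() for k,v in s.items()})
for n in ["scene","side"]:
    im=env.get_image(n);cv2.imwrite(f"pics/{n}0.png",im[...,::-1])
    p=env.camera_params(n);print(n,p)
E
```

```text
pics
{'time_s': 0.0, 'joints': [0.994, 0.427, 0.074, 1.607, -0.034, 1.111, -0.067], 'joint_vel': [0.001, -0.002, -0.0, -0.002, 0.001, 0.0, -0.001], 'joint_torque': [0.004, -94.982, 3.762, -46.35, 0.019, 0.01, -0.0], 'eef_pos': [0.279, -0.614, 0.231], 'tcp_rot': [-0.001, 0.977, 0.212, -0.0], 'ft_force': [0.089, 0.221, -0.447], 'wrist_torque': [0.062, 0.038, 0.01], 'finger_force': 0.0, 'finger_gap': 0.086}
scene {'fx': 491.8033263722024, 'fy': 491.8033263722024, 'cx': 255.30938178688373, 'cy': 191.27482137048793, 'R': array([[ 0.60857999, -0.79339197, -0.0126323 ],
       [-0.44001841, -0.32418749, -0.83742837],
       [ 0.66031371,  0.51520059, -0.54640109]]), 't': array([-0.23228339,  0.37377844,  1.24468793])}
side {'fx': 382.60453141810177, 'fy': 382.60453141810177, 'cx': 251.40366221538847, 'cy': 198.19051050534196, 'R': array([[-0.86450763, -0.50259227, -0.00524983],
       [-0.4230967 ,  0.73332646, -0.53218558],
       [ 0.2713222 , -0.45785731, -0.84661145]]), 't': array([0.54893268, 0.17514632, 1.41618333])}
```

View pics/scene0.png

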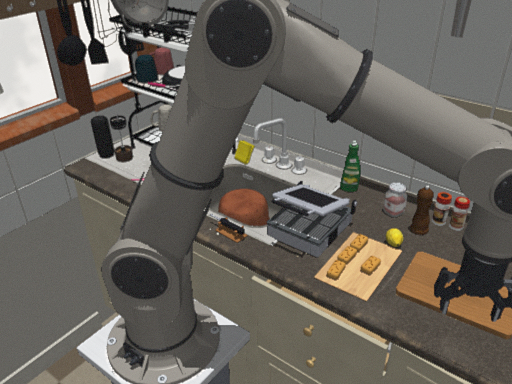

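View pics/side0.png

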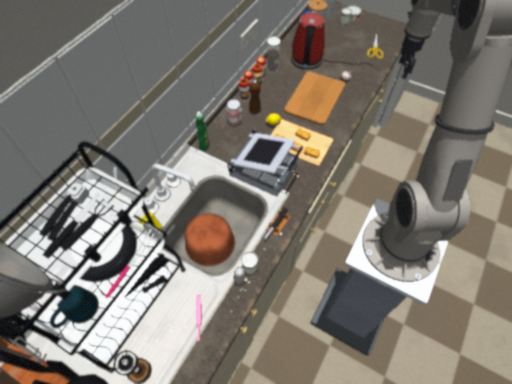

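The scene view shows the grill near (310,215), with its lid partly raised. Four hash browns are on the board at (336,270), (347,254), (359,242) and (370,265). The rest with the black prod is near (231,228). In the side view the grill is at (265,160), the rest at (278,222), and the tin and shaker at about (245,268). I'll enlarge these next.

```bash
python3 - <<'E'
import cv2,numpy as np
a=cv2.imread("pics/scene0.png")[170:300,205:405];b=cv2.imread("pics/side0.png")[110:290,215:345]
cv2.imwrite("pics/cropA.png",cv2.resize(a,None,fx=4,fy=4,interpolation=cv2.INTER_CUBIC))
cv2.imwrite("pics/cropB.png",cv2.resize(b,None,fx=3.3333,fy=3.3333,interpolation=cv2.INTER_CUBIC))
E
```

```text
(no output)
```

View pics/cropA.png

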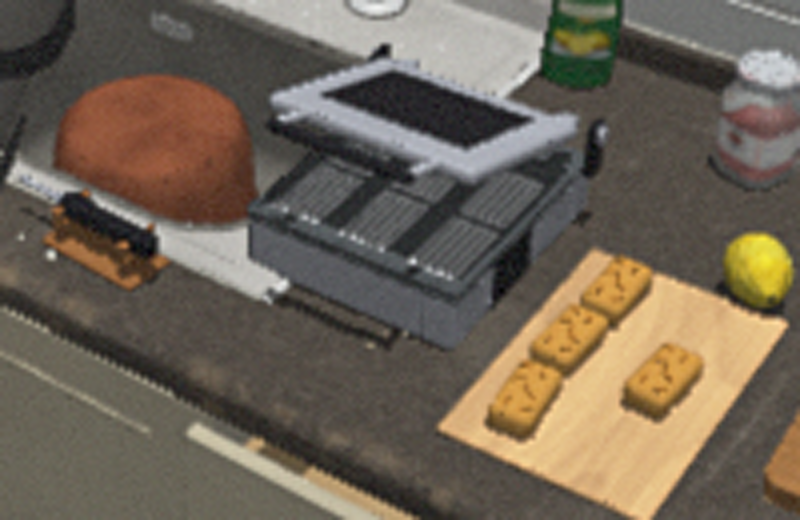

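View pics/cropB.png

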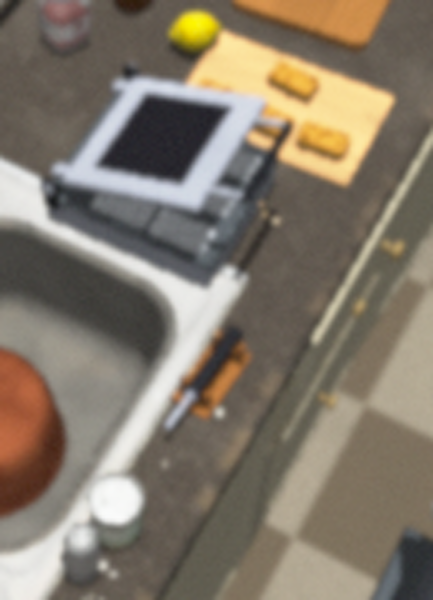

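The prod in the rest, with its black handle at scene (231,225), is the one meant. The look-alikes at side (120,280) and (198,315) are pink. Next I'll measure rough positions.

```bash
cat > h.py <<'E'
import numpy as np,cv2
from plant import env
from scipy.spatial.transform import Rotation as Ro
def ray(p,u,v):
    d=p["R"].T@np.array([(u-p["cx"])/p["fx"],(v-p["cy"])/p["fy"],1]);return -p["R"].T@p["t"],d
def cast(p,u,v,z):
    c,d=ray(p,u,v);return c+d*(z-c[2])/d[2]
def proj(p,X):
    q=p["R"]@np.array(X,float)+p["t"];return p["fx"]*q[0]/q[2]+p["cx"],p["fy"]*q[1]/q[2]+p["cy"]
def tri(p1,a,p2,b):
    c1,d1=ray(p1,*a);c2,d2=ray(p2,*b);s=np.linalg.lstsq(np.c_[d1,-d2],c2-c1,rcond=None)[0]
    return (c1+s[0]*d1+c2+s[1]*d2)/2, np.linalg.norm(c1+s[0]*d1-c2-s[1]*d2)
def yaw_down(psi): # tool down, tool x at world angle psi
    return Ro.from_euler('z',psi)*Ro.from_quat([1,0,0,0])
def row(pos,R):
    s=env.observe();w=s["tcp_rot"];R0=Ro.from_quat([w[1],w[2],w[3],w[0]])
    d=R0.inv().apply(np.array(pos)-s["eef_pos"]);t=(R0.inv()*R).as_rotvec()/(np.pi/2)
    return np.r_[d,t].round(4).tolist()
E
python3 - <<'E'
from h import *
p=env.camera_params("scene");q=env.camera_params("side")
A=lambda x,y:(205+x/4,170+y/4)
B=lambda x,y:(215+x*.3,110+y*.3)
for n,u,z in [("gFL",(250,210),.058),("gFR",(462,290),.058),("gRR",(585,185),.058),("h1",(522,395),.028),("h2",(570,335),.028),("h3",(618,287),.028),("h4",(664,375),.028),("prodback",(158,240),.041),("prodfront",(60,205),.041),("b1",(440,430),.006),("b2",(600,250),.006),("b3",(785,320),.006),("b4",(650,520),.006)]:
    print(n,cast(p,*A(*u),z).round(3))
print("pin",cast(q,*B(168,432),.032).round(3),"hback",cast(q,*B(235,330),.041).round(3),"tin",cast(q,*B(117,500),.07),"shk",cast(q,*B(85,545),.08))
print("handle L,R",tri(p,A(275,120),q,B(215,270)),tri(p,A(410,170),q,B(285,125)))
d=yaw_down(0)
print(row([.62,-.15,.45],d))
E
```

```text
gFL [0.49  0.034 0.058]
gFR [ 0.504 -0.152  0.058]
gRR [ 0.677 -0.162  0.058]
h1 [ 0.46  -0.231  0.028]
h2 [ 0.539 -0.227  0.028]
h3 [ 0.611 -0.229  0.028]
h4 [ 0.54  -0.303  0.028]
prodback [0.433 0.082 0.041]
prodfront [0.422 0.175 0.041]
b1 [ 0.415 -0.191  0.006]
b2 [ 0.671 -0.184  0.006]
b3 [ 0.677 -0.339  0.006]
b4 [ 0.425 -0.353  0.006]
pin [0.435 0.242 0.032] hback [0.43  0.095 0.041] tin [0.434917   0.35227782 0.07      ] shk [0.43608831 0.4136834  0.08      ]
handle L,R (array([0.4988175 , 0.0499059 , 0.10951855]), np.float64(0.06681288878212405)) (array([ 0.48310621, -0.11161706,  0.16040842]), np.float64(0.005847885046437326))
[0.5023, -0.2817, -0.219, -0.0008, 0.0002, 0.2717]
```

Request:
{"op": "jog_arm", "data": {
  "series": [
    [0, 0, -0.06, 0, 0, 0.05],
    [0.1, -0.06, -0.12, 0, 0, 0.12],
    [0.2, -0.12, -0.18, 0, 0, 0.2],
    [0.3, -0.18, -0.21, 0, 0, 0.27],
    [0.4, -0.24, -0.219, 0, 0, 0.2717],
    [0.5, -0.28, -0.219, 0, 0, 0.2717],
    [0.502, -0.282, -0.219, 0, 0, 0.2717],
    [0.502, -0.282, -0.219, 0, 0, 0.2717],
    [0.502, -0.282, -0.219, 0, 0, 0.2717],
    [0.502, -0.282, -0.219, 0, 0, 0.2717]
  ]
}}

```text
time_s: 1.35
eef_pos: [0.597, -0.1791, 0.4435]
tcp_rot: [-0.0, 1.0, -0.0, -0.0]
ft_force: [0.5, 0.1, 0.6]
finger_gap: 0.0857
finger_force: 0.0
```

```bash
python3 - <<'E'
from h import *
s=env.observe();print(s["time_s"],s["eef_pos"],s["tcp_rot"])
p=env.camera_params("wrist");im=env.get_image("wrist")
cv2.imwrite("pics/w1.png",im[...,::-1]);np.save("w1.npy",p,allow_pickle=True);print(-p["R"].T@p["t"],p["R"],p["fx"])
E
```

```text
1.35 [ 0.59698017 -0.17907329  0.44351857] [-1.82334225e-05  9.99999987e-01 -1.24445666e-04 -1.03996883e-04]
[ 0.66653424 -0.17918815  0.58545463] [[ 1.80000883e-04 -9.99999961e-01 -2.13177738e-04]
 [-9.61671830e-01 -2.31555744e-04  2.74202914e-01]
 [-2.74202953e-01  1.55650259e-04 -9.61671834e-01]] 309.8330925156539
```

View pics/w1.png

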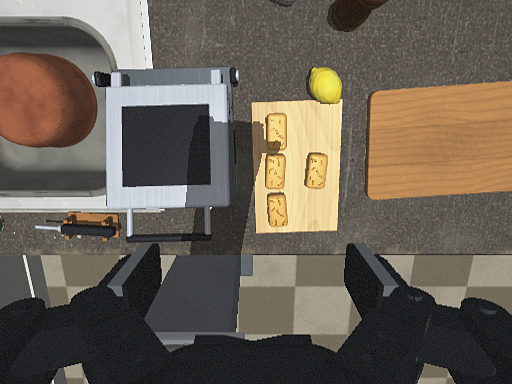

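The wrist view shows the lid, with its black handle bar spanning (127,238) to (211,238) and hinge knobs at (101,78) and (234,75). The four hash browns are at (276,132), (275,171), (277,210) and (316,171). The prod's handle is at (88,230) with its pin pointing left to (38,228).

```bash
cat >> h.py <<'E'
def hashes(im,p,z=.028,lo=(8,110,110),hi=(22,255,255),amin=250):
    hsv=cv2.cvtColor(im,cv2.COLOR_RGB2HSV);m=cv2.inRange(hsv,lo,hi);m=cv2.morphologyEx(m,cv2.MORPH_OPEN,np.ones((3,3)))
    out=[]
    for c in cv2.findContours(m,cv2.RETR_EXTERNAL,cv2.CHAIN_APPROX_NONE)[0]:
        if cv2.contourArea(c)<amin: continue
        P=np.array([cast(p,*x,z)[:2] for x in c[:,0]],np.float32)
        r=cv2.minAreaRect(P*1000);px=c[:,0].mean(0).round()
        if max(r[1])<90: 
            (w,h),a=r[1],r[2]
            if w<h:a-=90
            out.append((px.tolist(),np.round(r[0],1).tolist(),sorted(np.round(r[1],1).tolist()),round((a+90)%180-90,1)))
    return out
E
python3 - <<'E'
from h import *
p=np.load("w1.npy",allow_pickle=True).item();im=cv2.imread("pics/w1.png")[...,::-1].copy()
for h in hashes(im,p):print(h)
L=cast(p,101,78,.09);R=cast(p,234,75,.09);print("knobs",L,R)
hx=(L[0]+R[0])/2
for u in [(127,239),(211,238)]:
    c,d=ray(p,*u)
    from scipy.optimize import brentq
    f=lambda s:np.hypot((c+s*d)[0]-hx,(c+s*d)[2]-.086)-.242
    for z in np.linspace(.4,.02,20):
        pass
    zs=np.linspace(.3,.09,400);g=[f((z-c[2])/d[2]) for z in zs]
    for i in range(399):
        if g[i]*g[i+1]<0:X=cast(p,*u,zs[i]);print("handle",X,np.arctan2(X[2]-.086,hx-X[0]))
print("edge",cast(p,100,254,0),"prod",cast(p,61,230,.041),cast(p,117,230,.041),cast(p,37,228,.032))
print("scene handle proj", [proj(env.camera_params("scene"),x) for x in ([.473,-.12,.16],[.473,0,.16])])
E
```

```text
([98.0, 218.0], [455.6, 119.5], [24.3, 78.7], 86.4)
([277.0, 210.0], [472.7, -226.3], [35.2, 65.3], 5.9)
([275.0, 171.0], [547.7, -221.4], [34.7, 61.9], 0.7)
([316.0, 169.0], [549.1, -296.7], [34.8, 65.4], -3.8)
knobs [0.70474298 0.04869353 0.09      ] [ 0.70900864 -0.15142387  0.09      ]
handle [ 0.49173113 -0.12275234  0.19684211] 0.475731939486029
handle [ 0.48155114 -0.11946569  0.17421053] 0.3731416775729909
edge [0.3669738  0.13830952 0.        ] prod [0.43797876 0.18314209 0.041     ] [0.43800732 0.07715968 0.041     ] [0.4383231  0.23451843 0.032     ]
scene handle proj [(np.float64(307.27892296714356), np.float64(215.92622570968373)), (np.float64(273.2313089229003), np.float64(201.87033362304197))]
```

```bash
python3 - <<'E'
from h import *
s=env.observe();print(s["joints"].round(2))
for psi in (np.pi/2,-np.pi/2):print(row([.480,-.055,.26],yaw_down(psi)))
im=env.get_image("scene");hsv=cv2.cvtColor(im,cv2.COLOR_RGB2HSV)[190:225,262:318]
m=cv2.inRange(hsv,(0,0,0),(180,255,38));
for r in range(0,35,2):print(190+r,''.join('#' if x else '.' for x in m[r]))
E
```

```text
[ 0.29  0.24 -0.14  1.41  0.03  1.49 -1.42]
[-0.1207, -0.1159, 0.1843, -0.001, -0.0026, -0.9945]
[-0.1207, -0.1159, 0.1843, -0.0026, 0.001, 1.0055]
190 ....................................###.....##..........
192 ..............................#.#.......#........#.##...
194 ............................#..#..#.....##....#......#.#
196 ..................................##.....#......#.#.....
198 .......................................##.......#......#
200 ............................................#.#...#.#..#
202 ...........####.................................########
204 ................##.#....#...........................#.##
206 ...................####.................................
208 ....................#.....########......................
210 ...............................########.................
212 ....................................#########...........
214 .......................................#######..........
216 ........................................................
218 ........................................................
220 ........................................................
222 ........................................................
224 ........................................................
```

```bash
python3 - <<'E'
from h import *
p=np.load("w1.npy",allow_pickle=True).item();q=env.camera_params("scene")
for a,b in [((169,238.5),(291,207.5)),((211,237.5),(308,213)),((127,239.5),(274,201.5))]:print(tri(p,a,q,b))
print(proj(q,[.48,-.055,.175]),proj(q,[.478,-.055,.165]))
E
```

```text
(array([ 0.47691546, -0.05835498,  0.1631655 ]), np.float64(0.005342262773044901))
(array([ 0.47879641, -0.11837834,  0.16628117]), np.float64(7.396240375670596e-05))
(array([0.47525533, 0.00290278, 0.16179553]), np.float64(0.008163401269031445))
(np.float64(289.9487808277443), np.float64(202.8542363530351)) (np.float64(289.4771554472667), np.float64(205.9775873445032))
```

Request:
{"op": "jog_arm", "data": {
  "series": [
    [-0.04, -0.04, 0.03, 0, 0, -0.1],
    [-0.08, -0.08, 0.06, 0, 0, -0.2],
    [-0.1207, -0.1159, 0.09, 0, 0, -0.35],
    [-0.1207, -0.1159, 0.09, 0, 0, -0.5],
    [-0.1207, -0.1159, 0.14, 0, 0, -0.6],
    [-0.1207, -0.1159, 0.1843, 0, 0, -0.72],
    [-0.1207, -0.1159, 0.1843, 0, 0, -0.84],
    [-0.1207, -0.1159, 0.1843, 0, 0, -0.9945],
    [-0.1207, -0.1159, 0.1843, 0, 0, -0.9945],
    [-0.1207, -0.1159, 0.1843, 0, 0, -0.9945]
  ],
  "gripper": 0.55,
  "force": 40
}}

```text
time_s: 2.7
eef_pos: [0.4753, -0.0649, 0.2588]
tcp_rot: [-0.0, 0.71, 0.704, -0.0]
ft_force: [0.7, -0.4, -0.4]
finger_gap: 0.0386
finger_force: 0.0
```

Request:
{"op": "jog_arm", "data": {
  "series": [
    [0.006, 0.002, 0.05, 0, 0, 0],
    [0.006, 0.002, 0.09, 0, 0, 0],
    [0.006, 0.002, 0.112, 0, 0, 0],
    [0.006, 0.002, 0.112, 0, 0, 0],
    [0.006, 0.002, 0.112, 0, 0, 0],
    [0.006, 0.002, 0.112, 0, 0, 0]
  ]
}}

```text
time_s: 3.45
eef_pos: [0.4782, -0.0589, 0.1481]
tcp_rot: [0.001, 0.71, 0.704, 0.001]
ft_force: [0.5, -0.0, -0.1]
finger_gap: 0.0384
finger_force: 0.0
```

Request:
{"op": "jog_arm", "data": {
  "series": [
    [0, 0, 0, 0, 0, 0],
    [0, 0, 0, 0, 0, 0],
    [0, 0, 0, 0, 0, 0],
    [0, 0, 0, 0, 0, 0]
  ],
  "gripper": 1,
  "force": 30
}}

```text
time_s: 3.95
eef_pos: [0.4761, -0.0589, 0.1468]
tcp_rot: [-0.001, 0.71, 0.704, -0.001]
ft_force: [-8.0, -0.0, 3.9]
finger_gap: 0.0106
finger_force: 29.8
```

Request:
{"op": "jog_arm", "data": {
  "series": [
    [0, 0.011, -0.027, 0, 0, 0],
    [0, 0.029, -0.058, 0, 0, 0],
    [0, 0.052, -0.087, 0, 0, 0],
    [0, 0.079, -0.111, 0, 0, 0],
    [0, 0.109, -0.1315, 0, 0, 0],
    [0, 0.141, -0.147, 0, 0, 0],
    [0, 0.176, -0.158, 0, 0, 0],
    [0, 0.212, -0.163, 0, 0, 0],
    [0, 0.236, -0.164, 0, 0, 0],
    [0, 0.248, -0.163, 0, 0, 0]
  ]
}}

```text
time_s: 5.2
eef_pos: [0.7268, -0.0569, 0.311]
tcp_rot: [-0.001, 0.709, 0.705, 0.002]
ft_force: [-2.8, 14.9, 8.1]
finger_gap: 0.0107
finger_force: 33.7
```

Request:
{"op": "jog_arm", "data": {
  "series": [
    [0, 0, 0, 0, 0, 0],
    [0, 0, 0, 0, 0, 0],
    [0, 0, 0, 0, 0, 0],
    [0, 0, 0, 0, 0, 0]
  ],
  "gripper": 0.5
}}

```text
time_s: 5.7
eef_pos: [0.7253, -0.0614, 0.3102]
tcp_rot: [0.0, 0.71, 0.704, 0.0]
ft_force: [-0.2, -0.9, -1.1]
finger_gap: 0.043
finger_force: 0.0
```

Request:
{"op": "jog_arm", "data": {
  "series": [
    [0, 0, -0.04, 0, 0, 0],
    [0, -0.02, -0.09, 0, 0, 0.1],
    [0, -0.08, -0.1, 0, 0, 0.2],
    [-0.03, -0.14, -0.1, 0, 0, 0.32],
    [-0.06, -0.19, -0.1, 0, 0, 0.44],
    [-0.1, -0.19, -0.1, 0, 0, 0.56],
    [-0.1, -0.19, -0.1, 0, 0, 0.68],
    [-0.1, -0.19, -0.1, 0, 0, 0.8],
    [-0.1, -0.19, -0.1, 0, 0, 0.994],
    [-0.1, -0.19, -0.1, 0, 0, 0.994]
  ]
}}

```text
time_s: 6.95
eef_pos: [0.5345, -0.1595, 0.4102]
tcp_rot: [0.0, 1.0, -0.002, 0.0]
ft_force: [0.8, -0.5, -1.3]
finger_gap: 0.0425
finger_force: 0.0
```

```bash
python3 - <<'E'
from h import *
s=env.observe();print(s["time_s"],s["eef_pos"],s["tcp_rot"],s["joints"].round(2))
p=env.camera_params("wrist");im=env.get_image("wrist")
cv2.imwrite("pics/w2.png",im[...,::-1]);np.save("w2.npy",p,allow_pickle=True)
for h in hashes(im,p):print(h)
E
```

```text
6.95 [ 0.53445667 -0.15946312  0.41017503] [ 2.70752544e-05  9.99997293e-01 -2.32152855e-03  1.53505967e-04] [ 0.24  0.13 -0.07  1.62  0.01  1.4  -1.41]
([291.0, 183.0], [472.2, -226.2], [34.7, 65.9], 6.2)
([289.0, 139.0], [547.0, -220.6], [34.9, 65.3], -1.8)
([333.0, 135.0], [548.4, -296.4], [34.7, 65.4], -3.3)
([291.0, 94.0], [619.4, -221.4], [33.6, 65.2], 2.2)
```

View pics/w2.png

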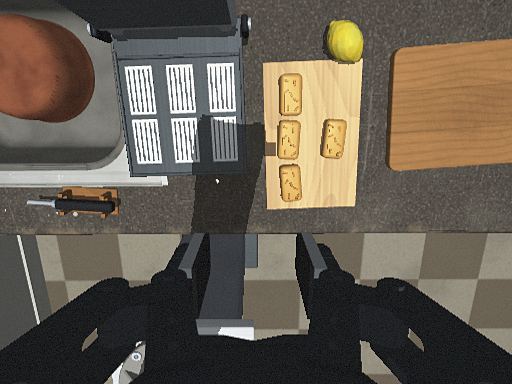

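The lid is now upright. All six fields are visible: the front row at (148,140), (185,140) and (225,138), the rear row at (141,89), (181,88) and (221,87).

```bash
python3 - <<'E'
from h import *
p=np.load("w2.npy",allow_pickle=True).item();im=cv2.imread("pics/w2.png");g=cv2.cvtColor(im,cv2.COLOR_BGR2GRAY)
m=(g.astype(int)>cv2.blur(g,(41,41)).astype(int)*1.0+12).astype(np.uint8)*255
m[:,:115]=0;m[:55]=0;m[172:]=0;m[:,243:]=0
m=cv2.morphologyEx(m,cv2.MORPH_CLOSE,np.ones((3,7)))
C={}
for c in cv2.findContours(m,cv2.RETR_EXTERNAL,cv2.CHAIN_APPROX_NONE)[0]:
    if cv2.contourArea(c)<150:continue
    P=np.array([cast(p,*x,.052)[:2]*1000 for x in c[:,0]],np.float32);r=cv2.minAreaRect(P);print(c[:,0].mean(0).round(),np.round(r[0],1),np.round(r[1],1),round(r[2],1))
# plate corners by eye
for u in [(118,58),(133,175),(242,174),(243,55)]:print(u,cast(p,*u,.058).round(4))
print("bracket",cast(p,112,33,.09),cast(p,247,27,.09))
E
```

```text
[122. 160.] [521.9  55.2] [23.  44.2] 89.8
[147. 141.] [547.9   9.8] [71.2 40.6] 1.6
[186. 143.] [543. -52.] [84.4 40. ] 1.3
[225. 137.] [ 551.4 -118.4] [71.2 47.4] 0.9
[140.  89.] [625.8  11.9] [71.1 40.6] 1.6
[181.  88.] [627.5 -50. ] [71.  40.5] 1.4
[221.  87.] [ 629.2 -112. ] [71.5 40.4] 1.7
(118, 58) [0.671  0.0383 0.058 ]
(133, 175) [0.4943 0.0355 0.058 ]
(242, 174) [ 0.4952 -0.1423  0.058 ]
(243, 55) [ 0.6743 -0.1462  0.058 ]
bracket [0.69792109 0.02973203 0.09      ] [ 0.70447245 -0.15292584  0.09      ]
```

```bash
cat >> h.py <<'E'
F={'fl':(.5478,.0088),'fm':(.5495,-.0521),'fr':(.5512,-.1131),'rm':(.6275,-.050)}
def pick(x,y,deg,z=.014):
    R=yaw_down(np.radians(deg));print("above",row([x,y,.09],R),"down",row([x,y,z],R),"lift",row([x,y,.13],R))
E
python3 - <<'E'
from h import *
pick(.4722,-.2262,6.2)
x,y=F['fl'];print(row([x,y,.13],yaw_down(np.radians(1.6))))
E
```

```text
above [-0.0617, 0.0674, 0.3202, 0.0001, -0.0002, -0.0753] down [-0.0617, 0.0674, 0.3962, 0.0001, -0.0002, -0.0753] lift [-0.0617, 0.0674, 0.2802, 0.0001, -0.0002, -0.0753]
[0.0115, -0.1684, 0.2802, 0.0, -0.0002, -0.0242]
```

Request:
{"op": "jog_arm", "data": {
  "series": [
    [-0.02, 0.02, 0.06, 0, 0, -0.0753],
    [-0.04, 0.04, 0.12, 0, 0, -0.0753],
    [-0.0617, 0.0674, 0.18, 0, 0, -0.0753],
    [-0.0617, 0.0674, 0.24, 0, 0, -0.0753],
    [-0.0617, 0.0674, 0.3, 0, 0, -0.0753],
    [-0.0617, 0.0674, 0.34, 0, 0, -0.0753],
    [-0.0617, 0.0674, 0.38, 0, 0, -0.0753],
    [-0.0617, 0.0674, 0.3962, 0, 0, -0.0753],
    [-0.0617, 0.0674, 0.3962, 0, 0, -0.0753],
    [-0.0617, 0.0674, 0.3962, 0, 0, -0.0753]
  ],
  "gripper": 0.32
}}

```text
time_s: 8.25
eef_pos: [0.474, -0.2272, 0.0152]
tcp_rot: [0.0, 0.998, 0.06, 0.001]
ft_force: [0.6, 0.3, 0.3]
finger_gap: 0.0581
finger_force: 0.0
```

Request:
{"op": "jog_arm", "data": {
  "series": [
    [0, 0, 0, 0, 0, 0],
    [0, 0, 0, 0, 0, 0],
    [0, 0, 0, 0, 0, 0],
    [0, 0, 0, 0, 0, 0]
  ],
  "gripper": 1,
  "force": 40
}}

```text
time_s: 8.75
eef_pos: [0.4738, -0.2271, 0.0152]
tcp_rot: [0.0, 0.998, 0.059, 0.001]
ft_force: [-2.5, 1.6, 12.3]
finger_gap: 0.035
finger_force: 38.9
```

Request:
{"op": "jog_arm", "data": {
  "series": [
    [0, 0, -0.05, 0, 0, 0],
    [0, 0, -0.1, 0, 0, 0],
    [0.02, -0.05, -0.116, 0, 0, 0],
    [0.05, -0.1, -0.116, 0, 0, 0.02],
    [0.075, -0.16, -0.116, 0, 0, 0.051],
    [0.1, -0.2, -0.116, 0, 0, 0.051],
    [0.1005, -0.2254, -0.116, 0, 0, 0.051],
    [0.1005, -0.2254, -0.116, 0, 0, 0.051],
    [0.1005, -0.2254, -0.116, 0, 0, 0.051]
  ]
}}

```text
time_s: 9.88
eef_pos: [0.5461, 0.0083, 0.1302]
tcp_rot: [0.0, 1.0, 0.019, 0.0]
ft_force: [-0.2, -0.8, -0.2]
finger_gap: 0.0348
finger_force: 41.7
```

```bash
python3 - <<'E'
from h import *
x,y=F['fl'];s=env.observe();print(s["joints"].round(2))
for z in (.13,.061):print(row([x,y,z],yaw_down(np.radians(1.6))))
E
```

```text
[-0.04  0.34 -0.11  1.98  0.05  0.82 -1.71]
[0.0018, -0.0005, 0.0002, 0.0002, -0.0003, 0.0068]
[0.0017, -0.0005, 0.0692, 0.0002, -0.0003, 0.0068]
```

Request:
{"op": "jog_arm", "data": {
  "series": [
    [0.0035, -0.0005, 0.03, 0, 0, 0.0068],
    [0.0035, -0.0005, 0.055, 0, 0, 0.0068],
    [0.0035, -0.0005, 0.0685, 0, 0, 0.0068],
    [0.0035, -0.0005, 0.0685, 0, 0, 0.0068],
    [0.0035, -0.0005, 0.0685, 0, 0, 0.0068],
    [0.0035, -0.0005, 0.0685, 0, 0, 0.0068]
  ]
}}

```text
time_s: 10.62
eef_pos: [0.5498, 0.0094, 0.0618]
tcp_rot: [-0.0, 1.0, 0.014, 0.0]
ft_force: [0.3, -0.9, -0.7]
finger_gap: 0.0352
finger_force: 44.1
```

Request:
{"op": "jog_arm", "data": {
  "series": [
    [0, 0, 0, 0, 0, 0],
    [0, 0, 0, 0, 0, 0],
    [0, 0, 0, 0, 0, 0]
  ],
  "gripper": 0.45
}}

```text
time_s: 11.0
eef_pos: [0.5496, 0.0096, 0.0614]
tcp_rot: [-0.0, 1.0, 0.014, 0.0]
ft_force: [0.1, 0.2, 0.4]
finger_gap: 0.0471
finger_force: 0.0
```

Request:
{"op": "jog_arm", "data": {
  "series": [
    [0, 0, -0.03, 0, 0, 0],
    [0, 0, -0.09, 0, 0, 0],
    [0, 0.05, -0.14, 0, 0, 0],
    [0, 0.09, -0.19, 0, 0, 0.0178],
    [-0.02, 0.13, -0.24, 0, 0, 0.0178],
    [-0.02, 0.17, -0.29, 0, 0, 0.0178],
    [-0.02, 0.17, -0.35, 0, 0, 0.0178],
    [-0.02, 0.17, -0.35, 0, 0, 0.0178],
    [-0.02, 0.17, -0.35, 0, 0, 0.0178],
    [-0.02, 0.17, -0.35, 0, 0, 0.0178]
  ],
  "gripper": 0.32
}}

```text
time_s: 12.25
eef_pos: [0.534, -0.1604, 0.4097]
tcp_rot: [-0.0, 1.0, 0.0, -0.001]
ft_force: [0.2, -0.1, -1.0]
finger_gap: 0.0584
finger_force: 0.0
```

```bash
cat >> h.py <<'E'
def look(name):
    s=env.observe();p=env.camera_params("wrist");im=env.get_image("wrist");cv2.imwrite(f"pics/{name}.png",im[...,::-1]);np.save(name+".npy",p,allow_pickle=True)
    print(s["time_s"],s["eef_pos"].round(4))
    H=[]
    for h in hashes(im,p):
        if h[2][1]<74:
            on=h[1][1]>-165
            if on:
                h=[k for k in hashes(im,p,.074) if k[0]==h[0]][0]
            print("PLATE" if on else "board",h)
            if not on:H.append(h)
    return H
def rowsfor(h,tgt,z=.014):
    (x,y),a=np.array(h[1])/1000,h[3]; pick(x,y,a,z)
    a=np.radians(a);d=np.array(F[tgt])-[x,y];c,s=np.cos(a),np.sin(a)
    print("carry",np.round([c*d[0]+s*d[1],-(-s*d[0]+c*d[1])],4),"turn",round((a-np.radians(1.6))/(np.pi/2),4))
E
python3 - <<'E'
from h import *
H=look("w3");h=min(H,key=lambda h:abs(h[1][0]-547)+abs(h[1][1]+221));rowsfor(h,'fm')
E
```

```text
12.25 [ 0.534  -0.1604  0.4097]
PLATE ([143.0, 142.0], [545.9, 6.6], [34.7, 63.0], 1.5)
board ([288.0, 139.0], [547.3, -220.5], [34.6, 65.2], -1.8)
board ([334.0, 137.0], [548.3, -296.3], [34.5, 65.5], -3.5)
board ([291.0, 93.0], [619.4, -221.7], [34.3, 63.2], 1.5)
above [0.0141, 0.0603, 0.3196, -0.0003, 0.0016, 0.0206] down [0.0143, 0.0603, 0.3956, -0.0003, 0.0016, 0.0206] lift [0.014, 0.0602, 0.2796, -0.0003, 0.0016, 0.0206]
carry [-0.0031 -0.1684] turn -0.0378
```

Request:
{"op": "jog_arm", "data": {
  "series": [
    [0.007, 0.03, 0.06, 0, 0, 0.02],
    [0.014, 0.06, 0.12, 0, 0, 0.02],
    [0.014, 0.06, 0.18, 0, 0, 0.02],
    [0.014, 0.06, 0.24, 0, 0, 0.02],
    [0.014, 0.06, 0.3, 0, 0, 0.02],
    [0.014, 0.06, 0.34, 0, 0, 0.02],
    [0.014, 0.06, 0.38, 0, 0, 0.02],
    [0.014, 0.06, 0.3955, 0, 0, 0.02],
    [0.014, 0.06, 0.3955, 0, 0, 0.02],
    [0.014, 0.06, 0.3955, 0, 0, 0.02]
  ],
  "gripper": 0.32
}}

```text
time_s: 13.55
eef_pos: [0.5491, -0.2211, 0.0171]
tcp_rot: [0.0, 1.0, -0.016, 0.001]
ft_force: [0.6, -0.1, 1.0]
finger_gap: 0.058
finger_force: 0.0
```

Request:
{"op": "jog_arm", "data": {
  "series": [
    [0, 0, 0, 0, 0, 0],
    [0, 0, 0, 0, 0, 0],
    [0, 0, 0, 0, 0, 0],
    [0, 0, 0, 0, 0, 0]
  ],
  "gripper": 1
}}

```text
time_s: 14.05
eef_pos: [0.5491, -0.2212, 0.0173]
tcp_rot: [0.0, 1.0, -0.016, 0.001]
ft_force: [-2.5, 0.4, 10.1]
finger_gap: 0.0348
finger_force: 39.4
```

Request:
{"op": "jog_arm", "data": {
  "series": [
    [0, 0, -0.05, 0, 0, 0],
    [0, 0, -0.1, 0, 0, 0],
    [0, -0.04, -0.116, 0, 0, 0],
    [-0.003, -0.09, -0.116, 0, 0, -0.02],
    [-0.003, -0.13, -0.116, 0, 0, -0.0378],
    [-0.003, -0.1684, -0.116, 0, 0, -0.0378],
    [-0.003, -0.1684, -0.116, 0, 0, -0.0378],
    [-0.003, -0.1684, -0.116, 0, 0, -0.0378],
    [-0.003, -0.1684, -0.116, 0, 0, -0.0378]
  ]
}}

```text
time_s: 15.18
eef_pos: [0.5506, -0.0537, 0.132]
tcp_rot: [0.0, 1.0, 0.013, 0.0]
ft_force: [-0.4, -0.5, -0.8]
finger_gap: 0.0346
finger_force: 45.9
```

```bash
python3 - <<'E'
from h import *
x,y=F['fm']
for z in (.13,.061):print(row([x,y,z],yaw_down(np.radians(1.6))))
E
```

```text
[-0.0011, -0.0016, 0.002, 0.0002, -0.0002, -0.0008]
[-0.0011, -0.0016, 0.071, 0.0002, -0.0002, -0.0008]
```

Request:
{"op": "jog_arm", "data": {
  "series": [
    [0.0007, -0.001, 0.03, 0, 0, 0],
    [0.0007, -0.001, 0.055, 0, 0, 0],
    [0.0007, -0.001, 0.0683, 0, 0, 0],
    [0.0007, -0.001, 0.0683, 0, 0, 0],
    [0.0007, -0.001, 0.0683, 0, 0, 0],
    [0.0007, -0.001, 0.0683, 0, 0, 0]
  ]
}}

```text
time_s: 15.92
eef_pos: [0.5515, -0.0516, 0.0639]
tcp_rot: [-0.0, 1.0, 0.014, 0.0]
ft_force: [-0.1, -0.3, 0.1]
finger_gap: 0.0345
finger_force: 49.0
```

Request:
{"op": "jog_arm", "data": {
  "series": [
    [0, 0, 0, 0, 0, 0],
    [0, 0, 0, 0, 0, 0],
    [0, 0, 0, 0, 0, 0]
  ],
  "gripper": 0.45
}}

```text
time_s: 16.3
eef_pos: [0.5513, -0.0515, 0.0636]
tcp_rot: [-0.0, 1.0, 0.014, 0.0]
ft_force: [1.0, -0.5, 0.4]
finger_gap: 0.047
finger_force: 0.0
```

Request:
{"op": "jog_arm", "data": {
  "series": [
    [0, 0, -0.03, 0, 0, 0],
    [0, 0, -0.09, 0, 0, 0],
    [0, 0.05, -0.14, 0, 0, 0],
    [0, 0.09, -0.19, 0, 0, 0.0178],
    [-0.02, 0.107, -0.25, 0, 0, 0.0178],
    [-0.02, 0.107, -0.31, 0, 0, 0.0178],
    [-0.02, 0.107, -0.347, 0, 0, 0.0178],
    [-0.02, 0.107, -0.347, 0, 0, 0.0178],
    [-0.02, 0.107, -0.347, 0, 0, 0.0178]
  ],
  "gripper": 0.32
}}

```text
time_s: 17.42
eef_pos: [0.5341, -0.1589, 0.4099]
tcp_rot: [-0.0, 1.0, 0.0, -0.0]
ft_force: [-0.2, -0.4, -0.4]
finger_gap: 0.0583
finger_force: 0.0
```

```bash
python3 - <<'E'
from h import *
H=look("w4");h=min(H,key=lambda h:abs(h[1][0]-620)+abs(h[1][1]+221));rowsfor(h,'fr')
E
```

```text
17.425 [ 0.5341 -0.1589  0.4099]
PLATE ([145.0, 143.0], [546.6, 6.7], [34.7, 62.9], 1.5)
PLATE ([182.0, 140.0], [548.8, -51.2], [33.3, 62.8], -3.0)
board ([335.0, 138.0], [548.3, -296.3], [34.7, 65.5], -3.5)
board ([292.0, 94.0], [619.1, -222.0], [34.3, 65.1], 1.5)
above [0.0857, 0.0633, 0.3192, -0.0003, 0.0011, -0.0164] down [0.0858, 0.0634, 0.3952, -0.0003, 0.0011, -0.0164] lift [0.0856, 0.0633, 0.2792, -0.0003, 0.0011, -0.0164]
carry [-0.065  -0.1106] turn -0.0011
```

Request:
{"op": "jog_arm", "data": {
  "series": [
    [0.03, 0.03, 0.06, 0, 0, -0.0164],
    [0.06, 0.05, 0.12, 0, 0, -0.0164],
    [0.084, 0.063, 0.18, 0, 0, -0.0164],
    [0.084, 0.063, 0.24, 0, 0, -0.0164],
    [0.084, 0.063, 0.3, 0, 0, -0.0164],
    [0.084, 0.063, 0.34, 0, 0, -0.0164],
    [0.084, 0.063, 0.38, 0, 0, -0.0164],
    [0.084, 0.063, 0.3965, 0, 0, -0.0164],
    [0.084, 0.063, 0.3965, 0, 0, -0.0164],
    [0.084, 0.063, 0.3965, 0, 0, -0.0164]
  ],
  "gripper": 0.32
}}

```text
time_s: 18.73
eef_pos: [0.6192, -0.2223, 0.0155]
tcp_rot: [0.0, 1.0, 0.013, 0.001]
ft_force: [-0.0, -0.5, 0.2]
finger_gap: 0.0577
finger_force: 0.0
```

Request:
{"op": "jog_arm", "data": {
  "series": [
    [0, 0, 0, 0, 0, 0],
    [0, 0, 0, 0, 0, 0],
    [0, 0, 0, 0, 0, 0],
    [0, 0, 0, 0, 0, 0]
  ],
  "gripper": 1
}}

```text
time_s: 19.23
eef_pos: [0.6191, -0.2222, 0.0156]
tcp_rot: [0.0, 1.0, 0.013, 0.001]
ft_force: [-1.9, 1.0, 8.9]
finger_gap: 0.0351
finger_force: 39.7
```

Request:
{"op": "jog_arm", "data": {
  "series": [
    [0, 0, -0.05, 0, 0, 0],
    [0, 0, -0.1, 0, 0, 0],
    [-0.02, -0.04, -0.116, 0, 0, 0],
    [-0.04, -0.08, -0.116, 0, 0, 0],
    [-0.065, -0.11, -0.116, 0, 0, -0.001],
    [-0.065, -0.11, -0.116, 0, 0, -0.001],
    [-0.065, -0.11, -0.116, 0, 0, -0.001],
    [-0.065, -0.11, -0.116, 0, 0, -0.001]
  ]
}}

```text
time_s: 20.23
eef_pos: [0.551, -0.1145, 0.1302]
tcp_rot: [0.0, 1.0, 0.013, 0.0]
ft_force: [0.4, -0.5, -0.0]
finger_gap: 0.0349
finger_force: 40.9
```

```bash
python3 - <<'E'
from h import *
x,y=F['fr']
for z in (.13,.061):print(row([x,y,z],yaw_down(np.radians(1.6))))
E
```

```text
[0.0003, -0.0014, 0.0002, 0.0002, -0.0004, -0.0009]
[0.0002, -0.0014, 0.0692, 0.0002, -0.0004, -0.0009]
```

Request:
{"op": "jog_arm", "data": {
  "series": [
    [0, -0.001, 0.03, 0, 0, 0],
    [0, -0.001, 0.055, 0, 0, 0],
    [0, -0.001, 0.0681, 0, 0, 0],
    [0, -0.001, 0.0681, 0, 0, 0],
    [0, -0.001, 0.0681, 0, 0, 0],
    [0, -0.001, 0.0681, 0, 0, 0]
  ]
}}

```text
time_s: 20.98
eef_pos: [0.5507, -0.1129, 0.0622]
tcp_rot: [0.0, 1.0, 0.014, 0.0]
ft_force: [0.1, -0.0, -1.1]
finger_gap: 0.0346
finger_force: 43.4
```

Request:
{"op": "jog_arm", "data": {
  "series": [
    [0, 0, 0, 0, 0, 0],
    [0, 0, 0, 0, 0, 0],
    [0, 0, 0, 0, 0, 0]
  ],
  "gripper": 0.45
}}

```text
time_s: 21.35
eef_pos: [0.5505, -0.1127, 0.062]
tcp_rot: [-0.0, 1.0, 0.014, 0.0]
ft_force: [0.5, -0.6, -0.3]
finger_gap: 0.0468
finger_force: 0.0
```

Request:
{"op": "jog_arm", "data": {
  "series": [
    [0, 0, -0.03, 0, 0, 0],
    [0, 0, -0.09, 0, 0, 0],
    [0, 0.02, -0.14, 0, 0, 0],
    [0, 0.045, -0.19, 0, 0, 0.0178],
    [-0.02, 0.045, -0.25, 0, 0, 0.0178],
    [-0.02, 0.045, -0.31, 0, 0, 0.0178],
    [-0.02, 0.045, -0.347, 0, 0, 0.0178],
    [-0.02, 0.045, -0.347, 0, 0, 0.0178],
    [-0.02, 0.045, -0.347, 0, 0, 0.0178]
  ],
  "gripper": 0.32
}}

```text
time_s: 22.48
eef_pos: [0.5314, -0.1581, 0.4081]
tcp_rot: [-0.0, 1.0, -0.0, -0.0]
ft_force: [-0.3, -0.2, -0.3]
finger_gap: 0.0583
finger_force: 0.0
```

```bash
python3 - <<'E'
from h import *
H=look("w5");rowsfor(H[0],'rm')
E
```

```text
22.475 [ 0.5314 -0.1581  0.4081]
PLATE ([144.0, 141.0], [546.4, 6.6], [34.7, 63.8], 1.5)
PLATE ([183.0, 136.0], [548.8, -52.8], [34.5, 61.9], 0.0)
board ([336.0, 137.0], [548.4, -296.5], [34.7, 64.7], -3.1)
PLATE ([224.0, 133.0], [554.3, -114.0], [28.5, 57.5], -1.9)
above [0.0177, 0.1385, 0.3176, -0.0002, 0.0011, 0.0343] down [0.0178, 0.1385, 0.3936, -0.0002, 0.0011, 0.0343] lift [0.0176, 0.1385, 0.2776, -0.0002, 0.0011, 0.0343]
carry [ 0.0657 -0.2504] turn -0.0522
```

Request:
{"op": "jog_arm", "data": {
  "series": [
    [0.018, 0.04, 0.02, 0, 0, -0.11],
    [0.018, 0.08, 0.04, 0, 0, -0.22],
    [0.018, 0.12, 0.06, 0, 0, -0.33],
    [0.018, 0.138, 0.08, 0, 0, -0.44],
    [0.018, 0.138, 0.1, 0, 0, -0.55],
    [0.018, 0.138, 0.12, 0, 0, -0.66],
    [0.018, 0.138, 0.14, 0, 0, -0.77],
    [0.018, 0.138, 0.16, 0, 0, -0.88],
    [0.018, 0.138, 0.18, 0, 0, -0.98],
    [0.018, 0.138, 0.2, 0, 0, -0.98]
  ]
}}

```text
time_s: 23.78
eef_pos: [0.5488, -0.296, 0.2068]
tcp_rot: [-0.001, 0.717, 0.697, -0.0]
ft_force: [0.7, 0.2, 0.1]
finger_gap: 0.0576
finger_force: 0.0
```

Request:
{"op": "jog_arm", "data": {
  "series": [
    [0, 0, 0, 0, 0, -0.11],
    [0, 0, 0, 0, 0, -0.22],
    [0, 0, 0, 0, 0, -0.33],
    [0, 0, 0, 0, 0, -0.44],
    [0, 0, 0, 0, 0, -0.55],
    [0, 0, 0, 0, 0, -0.66],
    [0, 0, 0, 0, 0, -0.77],
    [0, 0, 0, 0, 0, -0.88],
    [0, 0, 0, 0, 0, -0.98],
    [0, 0, 0, 0, 0, -0.98]
  ]
}}

```text
time_s: 25.02
eef_pos: [0.5489, -0.2961, 0.2076]
tcp_rot: [-0.001, 0.032, 0.999, 0.001]
ft_force: [-0.3, -0.9, 0.2]
finger_gap: 0.058
finger_force: 0.0
```

```bash
python3 - <<'E'
from h import *
print(env.observe()["joints"].round(2),env.observe()["eef_pos"])
pick(.5484,-.2965,-3.1+180)
E
```

```text
[ 0.66  0.39 -0.35  1.73  0.15  1.05  1.77] [ 0.54894369 -0.29606525  0.20760406]
above [0.0003, -0.0006, 0.1176, 0.0008, -0.0011, -0.0064] down [0.0002, -0.0007, 0.1936, 0.0008, -0.0011, -0.0064] lift [0.0004, -0.0006, 0.0776, 0.0008, -0.0011, -0.0064]
```

Request:
{"op": "jog_arm", "data": {
  "series": [
    [0, 0, 0.06, 0, 0, -0.006],
    [0, 0, 0.12, 0, 0, -0.006],
    [0, 0, 0.17, 0, 0, -0.006],
    [0, 0, 0.193, 0, 0, -0.006],
    [0, 0, 0.193, 0, 0, -0.006],
    [0, 0, 0.193, 0, 0, -0.006]
  ]
}}

```text
time_s: 25.78
eef_pos: [0.5501, -0.2963, 0.0168]
tcp_rot: [0.0, 0.028, 1.0, -0.0]
ft_force: [0.4, 0.5, 0.1]
finger_gap: 0.0579
finger_force: 0.0
```

Request:
{"op": "jog_arm", "data": {
  "series": [
    [0, 0, 0, 0, 0, 0],
    [0, 0, 0, 0, 0, 0],
    [0, 0, 0, 0, 0, 0],
    [0, 0, 0, 0, 0, 0]
  ],
  "gripper": 1
}}

```text
time_s: 26.28
eef_pos: [0.5504, -0.2967, 0.0174]
tcp_rot: [0.001, 0.027, 1.0, -0.0]
ft_force: [-1.9, 0.9, 8.3]
finger_gap: 0.035
finger_force: 39.8
```

Request:
{"op": "jog_arm", "data": {
  "series": [
    [0, 0, -0.05, 0, 0, 0],
    [0, 0, -0.1, 0, 0, 0],
    [-0.02, 0.05, -0.125, 0, 0, -0.02],
    [-0.03, 0.1, -0.125, 0, 0, -0.03],
    [-0.045, 0.15, -0.125, 0, 0, -0.0522],
    [-0.06, 0.2, -0.125, 0, 0, -0.0522],
    [-0.0657, 0.25, -0.125, 0, 0, -0.0522],
    [-0.0657, 0.25, -0.125, 0, 0, -0.0522],
    [-0.0657, 0.25, -0.125, 0, 0, -0.0522],
    [-0.0657, 0.25, -0.125, 0, 0, -0.0522]
  ]
}}

```text
time_s: 27.52
eef_pos: [0.6286, -0.0517, 0.1412]
tcp_rot: [0.0, -0.013, 1.0, -0.0]
ft_force: [0.7, 0.4, -0.7]
finger_gap: 0.0347
finger_force: 40.7
```

```bash
python3 - <<'E'
from h import *
x,y=F['rm']
for z in (.13,.062):print(row([x,y,z],yaw_down(np.radians(181.6))))
E
```

```text
[0.0011, 0.0017, 0.0112, -0.0004, 0.0002, -0.0011]
[0.0011, 0.0018, 0.0792, -0.0004, 0.0002, -0.0011]
```

Request:
{"op": "jog_arm", "data": {
  "series": [
    [-0.001, 0.0017, 0.03, 0, 0, 0],
    [-0.001, 0.0017, 0.06, 0, 0, 0],
    [-0.001, 0.0017, 0.0773, 0, 0, 0],
    [-0.001, 0.0017, 0.0773, 0, 0, 0],
    [-0.001, 0.0017, 0.0773, 0, 0, 0],
    [-0.001, 0.0017, 0.0773, 0, 0, 0]
  ]
}}

```text
time_s: 28.28
eef_pos: [0.6299, -0.0486, 0.0641]
tcp_rot: [0.0, -0.014, 1.0, -0.0]
ft_force: [0.4, -0.8, -0.7]
finger_gap: 0.0345
finger_force: 44.5
```

Request:
{"op": "jog_arm", "data": {
  "series": [
    [0, 0, 0, 0, 0, 0],
    [0, 0, 0, 0, 0, 0],
    [0, 0, 0, 0, 0, 0]
  ],
  "gripper": 0.45
}}

```text
time_s: 28.65
eef_pos: [0.6297, -0.0484, 0.0637]
tcp_rot: [0.0, -0.014, 1.0, 0.0]
ft_force: [-0.7, 0.5, -0.3]
finger_gap: 0.0471
finger_force: 0.0
```

Request:
{"op": "jog_arm", "data": {
  "series": [
    [0, 0, -0.03, 0, 0, 0],
    [0, 0, -0.09, 0, 0, 0],
    [0, 0, -0.14, 0, 0, 0],
    [0, 0, -0.19, 0, 0, 0],
    [0.01, 0, -0.25, 0, 0, 0],
    [0.02, 0, -0.31, 0, 0, 0],
    [0.02, 0, -0.347, 0, 0, 0],
    [0.02, 0, -0.347, 0, 0, 0],
    [0.02, 0, -0.347, 0, 0, 0]
  ]
}}

```text
time_s: 29.78
eef_pos: [0.6094, -0.049, 0.4099]
tcp_rot: [-0.0, -0.014, 1.0, -0.0]
ft_force: [0.1, 0.2, 0.1]
finger_gap: 0.047
finger_force: 0.0
```

```bash
python3 - <<'E'
from h import *
look("w6");im=env.get_image("scene")[...,::-1];c=cv2.resize(im[170:280,205:395],(512,296),interpolation=cv2.INTER_CUBIC)
w=cv2.imread("pics/w6.png")[:296];cv2.imwrite("pics/v6.png",np.vstack([c,w]))
print(row([.7255,-.0614,.36],yaw_down(np.pi/2)))
E
```

```text
29.775 [ 0.6094 -0.049   0.4099]
PLATE ([253.0, 161.0], [624.7, -49.1], [31.0, 61.5], 2.1)
PLATE ([252.0, 110.0], [547.3, -52.1], [31.1, 60.6], 2.1)
PLATE ([293.0, 109.0], [544.1, 9.0], [32.7, 60.3], 1.6)
[-0.1159, -0.0157, 0.0491, -0.0008, -0.001, 1.018]
```

View pics/v6.png

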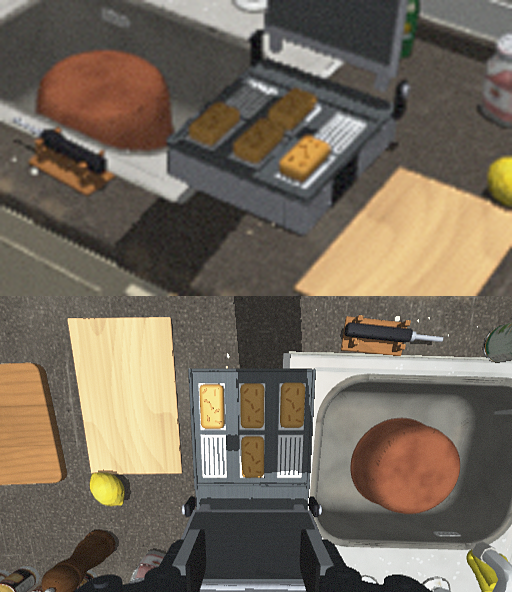

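All four hash browns lie flat. The front row is full, one is in the rear-middle field, and the board is empty. Next I'll close the lid.

Request:
{"op": "jog_arm", "data": {
  "series": [
    [-0.02, 0, 0, 0, 0, 0.11],
    [-0.04, 0, 0, 0, 0, 0.22],
    [-0.06, -0.01, 0, 0, 0, 0.33],
    [-0.08, -0.0157, 0, 0, 0, 0.44],
    [-0.1, -0.0157, 0, 0, 0, 0.55],
    [-0.1159, -0.0157, 0, 0, 0, 0.66],
    [-0.1159, -0.0157, 0, 0, 0, 0.77],
    [-0.1159, -0.0157, 0, 0, 0, 0.88],
    [-0.1159, -0.0157, 0, 0, 0, 1],
    [-0.1159, -0.0157, 0, 0, 0, 1]
  ]
}}

```text
time_s: 31.12
eef_pos: [0.7258, -0.0613, 0.4094]
tcp_rot: [-0.001, 0.697, 0.717, -0.001]
ft_force: [0.0, 0.1, -0.8]
finger_gap: 0.0469
finger_force: 0.0
```

```bash
python3 - <<'E'
from h import *
print(row([.7255,-.0614,.31],yaw_down(np.radians(91.6))))
E
```

```text
[-0.0001, -0.0002, 0.0994, -0.0011, 0.0001, 0.0009]
```

Request:
{"op": "jog_arm", "data": {
  "series": [
    [0, 0, 0.05, 0, 0, 0],
    [0, 0, 0.085, 0, 0, 0],
    [0, 0, 0.0994, 0, 0, 0],
    [0, 0, 0.0994, 0, 0, 0],
    [0, 0, 0.0994, 0, 0, 0]
  ]
}}

```text
time_s: 31.75
eef_pos: [0.7266, -0.0614, 0.3129]
tcp_rot: [0.001, 0.697, 0.717, 0.001]
ft_force: [0.3, 0.6, -0.4]
finger_gap: 0.0471
finger_force: 0.0
```

Request:
{"op": "jog_arm", "data": {
  "series": [
    [0, 0, 0, 0, 0, 0],
    [0, 0, 0, 0, 0, 0],
    [0, 0, 0, 0, 0, 0],
    [0, 0, 0, 0, 0, 0]
  ],
  "gripper": 1,
  "force": 30
}}

```text
time_s: 32.25
eef_pos: [0.7263, -0.0613, 0.3121]
tcp_rot: [0.001, 0.697, 0.717, 0.001]
ft_force: [-1.2, 0.3, 5.8]
finger_gap: 0.0108
finger_force: 29.3
```

Request:
{"op": "jog_arm", "data": {
  "series": [
    [0, -0.036, 0, 0, 0, 0],
    [0, -0.072, 0.005, 0, 0, 0],
    [0, -0.107, 0.016, 0, 0, 0],
    [0, -0.1395, 0.031, 0, 0, 0],
    [0, -0.1695, 0.052, 0, 0, 0],
    [0, -0.196, 0.076, 0, 0, 0],
    [0, -0.219, 0.105, 0, 0, 0],
    [0, -0.237, 0.136, 0, 0, 0],
    [0, -0.25, 0.17, 0, 0, 0],
    [0, -0.25, 0.17, 0, 0, 0]
  ]
}}

```text
time_s: 33.5
eef_pos: [0.4747, -0.0683, 0.1395]
tcp_rot: [-0.001, 0.697, 0.717, -0.001]
ft_force: [-1.5, 1.5, -5.4]
finger_gap: 0.0109
finger_force: 31.3
```

Request:
{"op": "jog_arm", "data": {
  "series": [
    [0, -0.007, 0.034, 0, 0, 0],
    [0, -0.01, 0.065, 0, 0, 0],
    [0, -0.011, 0.077, 0, 0, 0],
    [0, -0.011, 0.077, 0, 0, 0],
    [0, -0.011, 0.077, 0, 0, 0]
  ]
}}

```text
time_s: 34.12
eef_pos: [0.4648, -0.0689, 0.0643]
tcp_rot: [-0.0, 0.697, 0.717, -0.0]
ft_force: [-2.5, 0.4, -6.0]
finger_gap: 0.0106
finger_force: 37.0
```

Request:
{"op": "jog_arm", "data": {
  "series": [
    [0, 0, 0.004, 0, 0, 0],
    [0, 0, 0.008, 0, 0, 0],
    [0, 0, 0.008, 0, 0, 0]
  ]
}}

```text
time_s: 34.5
eef_pos: [0.4649, -0.0691, 0.0573]
tcp_rot: [0.0, 0.697, 0.717, -0.0]
ft_force: [-13.0, -1.4, 24.3]
finger_gap: 0.0102
finger_force: 44.5
```

Request:
{"op": "jog_arm", "data": {
  "series": [
    [0, 0, -0.007, 0, 0, 0],
    [0, 0, -0.007, 0, 0, 0],
    [0, 0, -0.007, 0, 0, 0],
    [0, 0, -0.007, 0, 0, 0]
  ],
  "gripper": 0.68
}}

```text
time_s: 35.0
eef_pos: [0.4651, -0.0687, 0.0631]
tcp_rot: [-0.0, 0.697, 0.717, 0.0]
ft_force: [-0.7, 0.3, -0.1]
finger_gap: 0.0274
finger_force: 0.0
```

Request:
{"op": "jog_arm", "data": {
  "series": [
    [0, 0, -0.05, 0, 0, 0],
    [0, 0, -0.11, 0, 0, 0],
    [0, 0, -0.17, 0, 0, 0],
    [0, 0, -0.23, 0, 0, 0],
    [0, 0, -0.29, 0, 0, 0],
    [0, 0, -0.34, 0, 0, 0],
    [0, 0, -0.34, 0, 0, 0],
    [0, 0, -0.34, 0, 0, 0]
  ]
}}

```text
time_s: 36.0
eef_pos: [0.4648, -0.0687, 0.4026]
tcp_rot: [-0.0, 0.697, 0.717, -0.0]
ft_force: [-0.3, -0.2, -0.3]
finger_gap: 0.0276
finger_force: 0.0
```

```bash
python3 - <<'E'
from h import *
look("w7");im=env.get_image("scene")[...,::-1];cv2.imwrite("pics/s7.png",im)
c=cv2.resize(im[190:270,205:365],(800,400),interpolation=cv2.INTER_CUBIC)
w=cv2.imread("pics/w7.png");print(w.shape)
cv2.imwrite("pics/v7.png",c)
E
```

```text
36.0 [ 0.4648 -0.0687  0.4026]
board ([277.0, 325.0], [525.6, -418.2], [58.6, 63.2], 2.1)
PLATE ([247.0, 16.0], [452.2, 114.5], [14.5, 42.4], 85.8)
(384, 512, 3)
```

View pics/v7.png

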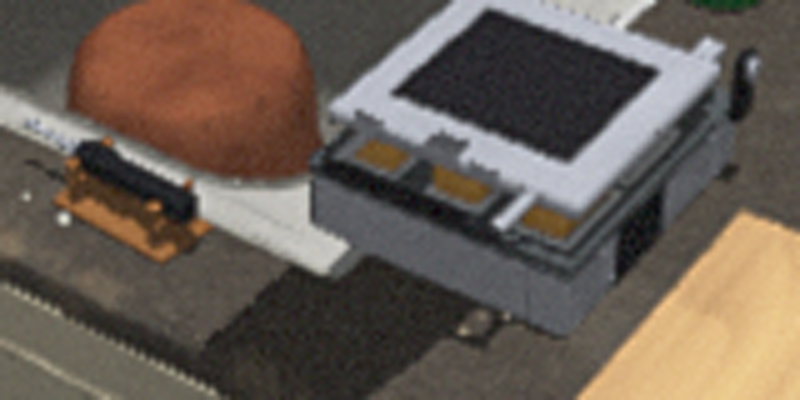

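View pics/w7.png

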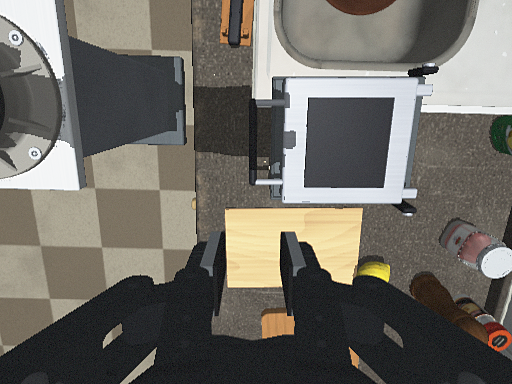

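Request:
{"op": "jog_arm", "data": {
  "series": [
    [-0.06, 0.02, 0, 0, 0, 0],
    [-0.12, 0.04, 0.03, 0, 0.1, 0],
    [-0.18, 0.06, 0.08, 0, 0.2, 0],
    [-0.237, 0.08, 0.13, 0, 0.3, 0],
    [-0.237, 0.1, 0.18, 0, 0.4, 0],
    [-0.237, 0.112, 0.22, 0, 0.5, 0],
    [-0.237, 0.112, 0.25, 0, 0.5, 0],
    [-0.237, 0.112, 0.28, 0, 0.5, 0],
    [-0.237, 0.112, 0.28, 0, 0.5, 0],
    [-0.237, 0.112, 0.28, 0, 0.5, 0]
  ]
}}

```text
time_s: 37.35
eef_pos: [0.5845, -0.3026, 0.1257]
tcp_rot: [-0.273, 0.644, 0.663, 0.267]
ft_force: [-0.0, -0.4, 1.5]
finger_gap: 0.0274
finger_force: 0.0
```

```bash
python3 - <<'E'
from h import *
look("w8");w=cv2.imread("pics/w8.png")
p=env.camera_params("wrist");print(-p["R"].T@p["t"],proj(p,[.59,-.146,.027]))
E
```

```text
37.35 [ 0.5845 -0.3026  0.1257]
[ 0.58531944 -0.35390331  0.27567194] (np.float64(261.84045885907705), np.float64(132.7296949078015))
```

View pics/w8.png

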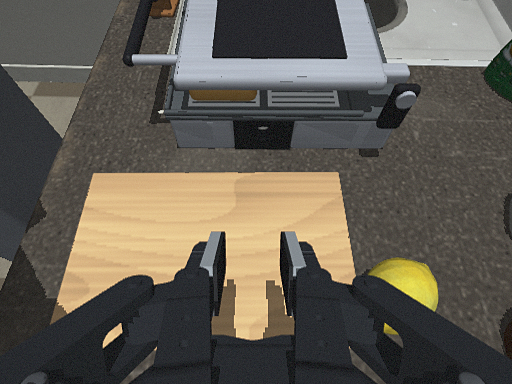

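The wrist view shows the dark button panel at (233–294, 121–150), with the white button near (263,128). It is centred on column 263.5, so x is about 0.591. The hole is therefore near (0.591, -0.146, 0.027), and the lid looks fully shut.

```bash
python3 - <<'E'
from h import *
for n,(x0,x1,y0,y1) in {"w2":(40,135,185,225),"w6":(330,450,15,65),"w1":(45,130,212,245)}.items():
    p=np.load(n+".npy",allow_pickle=True).item();im=cv2.imread(f"pics/{n}.png");hsv=cv2.cvtColor(im,cv2.COLOR_BGR2HSV)
    m=cv2.inRange(hsv,(0,0,0),(180,255,48));k=np.zeros_like(m);k[y0:y1,x0:x1]=m[y0:y1,x0:x1]
    k=cv2.morphologyEx(k,cv2.MORPH_OPEN,np.ones((4,4)))
    c=max(cv2.findContours(k,0,2)[0],key=cv2.contourArea)
    P=np.array([cast(p,*x,.041)[:2]*1000 for x in c[:,0]],np.float32);r=cv2.minAreaRect(P);print(n,c[:,0].mean(0).round(),r)
    # rest by orange
    m=cv2.inRange(hsv,(5,120,60),(18,255,220));k[:]=0;k[y0-10:y1+10,x0:x1]=m[y0-10:y1+10,x0:x1]
    c=np.vstack([c for c in cv2.findContours(k,0,1)[0] if cv2.contourArea(c)>8])
    P=np.array([cast(p,*x,.006)[:2]*1000 for x in c[:,0]],np.float32);print(" rest",cv2.minAreaRect(P))
p=np.load("w6.npy",allow_pickle=True).item();print("tip w6",cast(p,442,338-296,.032))
p=np.load("w2.npy",allow_pickle=True).item();print("tip w2",cast(p,27,203,.032))
p=env.camera_params("wrist");im=env.get_image("wrist");g=im[118:152,228:300].mean(2);ys,xs=np.where((g>90)&(np.add.outer(np.arange(118,152),np.zeros(72))<134));
k=(np.abs(xs+228-263)<15)&(ys+118>122);print("button px",(xs[k]+228).mean(),(ys[k]+118).mean(),k.sum())
E
```

```text
w2 [110. 205.] ((436.3818359375, 90.73859405517578), (22.39038848876953, 14.732914924621582), 82.83866119384766)
 rest ((431.9469909667969, 144.697998046875), (108.7417984008789, 56.80292510986328), 87.16917419433594)Traceback (most recent call last):
  File "<stdin>", line 6, in <module>
ValueError: max() iterable argument is empty
```

```bash
python3 - <<'E'
from h import *
print(row([.55,-.30,.30],yaw_down(np.radians(91))),row([.437,.10,.35],yaw_down(np.radians(91))))
E
```

```text
[0.1254, -0.034, -0.1208, -0.001, -0.4984, 0.0076] [0.4467, -0.1353, 0.1278, -0.001, -0.4984, 0.0076]
```

Request:
{"op": "jog_arm", "data": {
  "series": [
    [0.04, -0.01, -0.05, 0, -0.1, 0],
    [0.08, -0.02, -0.09, 0, -0.2, 0],
    [0.1254, -0.034, -0.1208, 0, -0.3, 0],
    [0.1254, -0.034, -0.1208, 0, -0.4, 0],
    [0.17, -0.05, -0.09, 0, -0.498, 0],
    [0.22, -0.065, -0.05, 0, -0.498, 0],
    [0.27, -0.08, -0.01, 0, -0.498, 0],
    [0.32, -0.095, 0.03, 0, -0.498, 0],
    [0.37, -0.115, 0.07, 0, -0.498, 0],
    [0.42, -0.13, 0.11, 0, -0.498, 0]
  ]
}}

```text
time_s: 38.65
eef_pos: [0.4467, 0.0535, 0.3431]
tcp_rot: [0.0, 0.697, 0.717, 0.003]
ft_force: [1.2, 0.7, 0.1]
finger_gap: 0.0271
finger_force: 0.0
```

```bash
python3 - <<'E'
from h import *
print(row([.437,.10,.35],yaw_down(np.radians(91))))
E
```

```text
[0.0468, -0.0083, -0.0068, 0.003, -0.0022, 0.0068]
```

Request:
{"op": "jog_arm", "data": {
  "series": [
    [0.0468, -0.0083, 0, 0.003, -0.002, 0.007],
    [0.0468, -0.0083, 0, 0.003, -0.002, 0.007],
    [0.0468, -0.0083, 0, 0.003, -0.002, 0.007],
    [0.0468, -0.0083, 0, 0.003, -0.002, 0.007]
  ],
  "gripper": 0.5
}}

```text
time_s: 39.15
eef_pos: [0.4384, 0.0971, 0.3413]
tcp_rot: [-0.001, 0.702, 0.713, -0.001]
ft_force: [-0.2, -0.8, 0.2]
finger_gap: 0.0429
finger_force: 0.0
```

```bash
python3 - <<'E'
from h import *
look("w9");p=env.camera_params("wrist");u,v=map(int,proj(p,[.437,.14,.03]));print(u,v)
im=cv2.imread("pics/w9.png");x0=max(0,u-100);y0=max(0,v-75);print(x0,y0);cv2.imwrite("pics/v9.png",cv2.resize(im[y0:y0+150,x0:x0+200],None,fx=4,fy=4,interpolation=cv2.INTER_CUBIC))
E
```

```text
39.15 [0.4384 0.0971 0.3413]
252 123
152 48
```

View pics/v9.png

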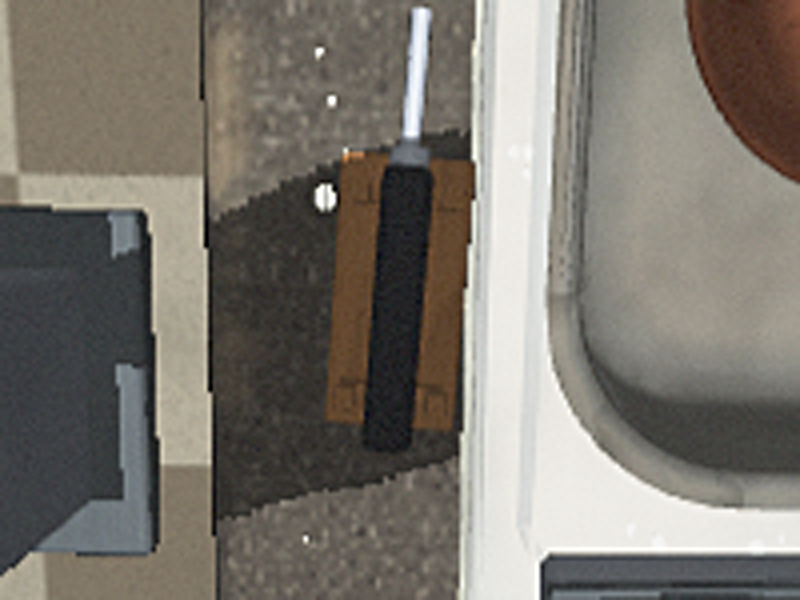

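The black prod lies in the wooden rest. Its handle runs from (387,448) to (408,165) in the crop and the pin tip is at (421,8), pointing left (+y). This matches the description.

```bash
python3 - <<'E'
from h import *
p=np.load("w9.npy",allow_pickle=True).item();C=lambda x,y:(152+(x+.5)/4-.5,48+(y+.5)/4-.5)
b=cast(p,*C(387,446),.041);f=cast(p,*C(408,165),.041);t=cast(p,*C(421,8),.0345)
print(b,f,t);d=(t-b)[:2];d/=np.linalg.norm(d);a=np.arctan2(d[1],d[0]);d2=(f-b)[:2];print(np.degrees(a),np.degrees(np.arctan2(d2[1],d2[0])),np.linalg.norm(f-b))
c=t[:2]-.1*d;print("centre",c,(b+f)/2)
R=yaw_down(a);print(row([*c,.09],R),row([*c,.024],R))
for q in [(327,420),(455,428),(345,153),(475,162)]:print("foot",cast(p,*C(*q),.006))
E
```

```text
[0.43193841 0.09063555 0.041     ] [0.43786455 0.18674752 0.041     ] [0.44135067 0.23666884 0.0345    ]
86.312223493717 86.47167931877593 0.09629449918162468
centre [0.43491873 0.1368759 ] [0.43490148 0.13869153 0.041     ]
[0.0397, -0.0019, 0.2511, -0.0024, 0.0, 0.0508] [0.0397, -0.0017, 0.3171, -0.0024, 0.0, 0.0508]
foot [0.40819766 0.09435996 0.006     ]
foot [0.45771543 0.09206134 0.006     ]
foot [0.41485461 0.19211343 0.006     ]
foot [0.46234065 0.18975329 0.006     ]
```

Request:
{"op": "jog_arm", "data": {
  "series": [
    [0.02, 0, 0.06, 0, 0, 0.05],
    [0.0405, -0.0019, 0.12, 0, 0, 0.05],
    [0.0405, -0.0019, 0.18, 0, 0, 0.05],
    [0.0405, -0.0019, 0.24, 0, 0, 0.05],
    [0.0405, -0.0019, 0.29, 0, 0, 0.05],
    [0.0405, -0.0019, 0.31, 0, 0, 0.05],
    [0.0405, -0.0019, 0.3175, 0, 0, 0.05],
    [0.0405, -0.0019, 0.3175, 0, 0, 0.05],
    [0.0405, -0.0019, 0.3175, 0, 0, 0.05],
    [0.0405, -0.0019, 0.3175, 0, 0, 0.05]
  ],
  "gripper": 0.6
}}

```text
time_s: 40.45
eef_pos: [0.4347, 0.1387, 0.024]
tcp_rot: [-0.001, 0.729, 0.685, -0.001]
ft_force: [0.2, 0.0, 0.7]
finger_gap: 0.0343
finger_force: 0.0
```

Request:
{"op": "jog_arm", "data": {
  "series": [
    [0, 0, 0, 0, 0, 0],
    [0, 0, 0, 0, 0, 0],
    [0, 0, 0, 0, 0, 0],
    [0, 0, 0, 0, 0, 0]
  ],
  "gripper": 1,
  "force": 60
}}

```text
time_s: 40.95
eef_pos: [0.4346, 0.1386, 0.0239]
tcp_rot: [-0.001, 0.729, 0.685, -0.001]
ft_force: [-1.8, -1.2, 12.7]
finger_gap: 0.0167
finger_force: 58.4
```

```bash
python3 - <<'E'
from h import *
s=env.observe();print(s["eef_pos"],s["tcp_rot"],s["joints"].round(2),s["finger_gap"])
np.save("grasp.npy",np.r_[s["eef_pos"],s["tcp_rot"]])
x,y,z=s["eef_pos"]
R=yaw_down(np.radians(86.4+5.2)); zz=z-.005
for q in [(x,y,z),(x,y,.22),(.50,-.05,.22),(.5913,-.30,.22)]:print(row(q,yaw_down(np.radians(86.4))))
print(row([.5913,-.30,.22],R))
E
```

```text
[0.43455304 0.13864423 0.02387959] [-0.00132839  0.72854939  0.68499072 -0.00131793] [-0.25  0.4  -0.23  2.23  0.18  0.53 -0.68] 0.016688620182979886
[0.0, 0.0, 0.0, -0.0024, 0.0001, 0.0008]
[-0.0, -0.0007, -0.1961, -0.0024, 0.0001, 0.0008]
[-0.1843, 0.0762, -0.1964, -0.0024, 0.0001, 0.0008]
[-0.4282, 0.1827, -0.1968, -0.0024, 0.0001, 0.0008]
[-0.4282, 0.1827, -0.1968, -0.0024, -0.0, -0.057]
```

Request:
{"op": "jog_arm", "data": {
  "series": [
    [0, 0, -0.05, 0, 0, 0],
    [0, 0, -0.1, 0, 0, 0],
    [0, 0, -0.15, 0, 0, 0],
    [-0.04, 0.015, -0.196, 0, 0, 0],
    [-0.1, 0.04, -0.196, 0, 0, 0],
    [-0.16, 0.065, -0.196, 0, 0, -0.02],
    [-0.22, 0.09, -0.196, 0, 0, -0.03],
    [-0.28, 0.115, -0.196, 0, 0, -0.04],
    [-0.34, 0.14, -0.196, 0, 0, -0.057],
    [-0.39, 0.165, -0.196, 0, 0, -0.057]
  ]
}}

```text
time_s: 42.2
eef_pos: [0.5738, -0.2572, 0.2188]
tcp_rot: [-0.002, 0.697, 0.717, -0.002]
ft_force: [0.1, 1.0, -0.4]
finger_gap: 0.0167
finger_force: 59.7
```

```bash
python3 - <<'E'
from h import *
R=yaw_down(np.radians(91.6));s=env.observe();print(s["joints"].round(2))
for z in (.12,.019):print(row([.5952,-.285,z],R))
E
```

```text
[ 0.32  0.36 -0.    1.72  0.    1.06  0.35]
[-0.0284, 0.021, 0.0987, -0.0028, -0.0, 0.0005]
[-0.0284, 0.0215, 0.1997, -0.0028, -0.0, 0.0005]
```

Request:
{"op": "jog_arm", "data": {
  "series": [
    [-0.0284, 0.021, 0.04, -0.0028, 0, 0],
    [-0.0284, 0.021, 0.09, -0.0028, 0, 0],
    [-0.0284, 0.021, 0.14, -0.0028, 0, 0],
    [-0.0284, 0.0215, 0.18, -0.0028, 0, 0],
    [-0.0284, 0.0215, 0.1997, -0.0028, 0, 0],
    [-0.0284, 0.0215, 0.1997, -0.0028, 0, 0],
    [-0.0284, 0.0215, 0.1997, -0.0028, 0, 0]
  ]
}}

```text
time_s: 43.08
eef_pos: [0.5959, -0.2834, 0.0204]
tcp_rot: [0.001, 0.697, 0.717, 0.0]
ft_force: [-0.3, -0.3, -0.4]
finger_gap: 0.0162
finger_force: 59.7
```

```bash
python3 - <<'E'
from h import *
R=yaw_down(np.radians(91.6));s=env.observe();print(s["ft_force"])
print(row([.5952,-.285,.019],R),row([.5917,-.146-.0985+.010,.019],R))
w=env.get_image("wrist")[...,::-1];p=env.camera_params("wrist");i=env.get_image("scene")[...,::-1];q=env.camera_params("scene")
tip=[.5952-.028*.0985,-.285+.0985,.027]
print("tip w,s",proj(p,tip),proj(q,tip),"hole w,s",proj(p,[.5913,-.146,.027]),proj(q,[.5913,-.146,.027]))
cv2.imwrite("pics/v10.png",np.vstack([cv2.resize(w[:200,150:350],(600,600))[:300], cv2.resize(i[215:265,300:400],(600,300),interpolation=cv2.INTER_CUBIC)]))
E
```

```text
[-0.32644882 -0.34021085 -0.39557722]
[-0.0016, -0.0007, 0.0014, 0.0011, 0.0005, 0.0002] [0.049, -0.0028, 0.0014, 0.0011, 0.0005, 0.0002]
tip w,s (np.float64(250.8148012440295), np.float64(32.58200204898799)) (np.float64(344.27993815354046), np.float64(239.95165359126358)) hole w,s (np.float64(250.69999312290048), np.float64(-91.61232988095338)) (np.float64(332.6734024195005), np.float64(235.29905091267162))
```

View pics/v10.png

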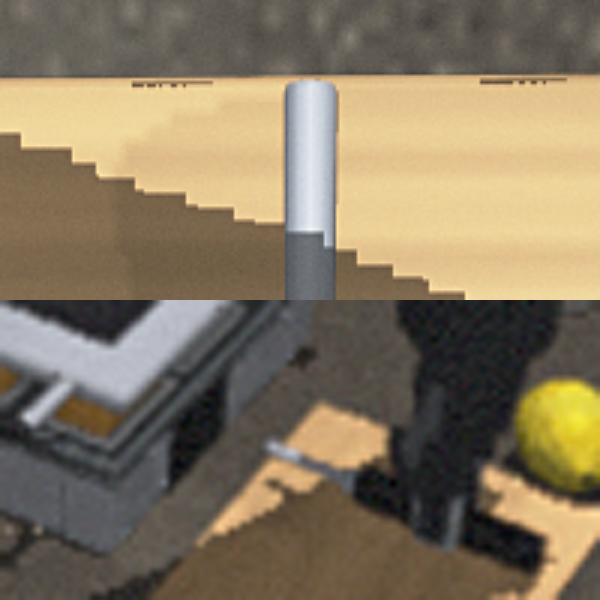

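Request:
{"op": "jog_arm", "data": {
  "series": [
    [0, -0.002, 0.0014, 0.001, 0, 0],
    [0.01, -0.002, 0.0014, 0.001, 0, 0],
    [0.02, -0.002, 0.0014, 0.001, 0, 0],
    [0.03, -0.002, 0.0014, 0.001, 0, 0],
    [0.038, -0.002, 0.0014, 0.001, 0, 0],
    [0.043, -0.002, 0.0014, 0.001, 0, 0],
    [0.043, -0.002, 0.0014, 0.001, 0, 0]
  ]
}}

```text
time_s: 44.05
eef_pos: [0.5918, -0.2396, 0.0174]
tcp_rot: [-0.001, 0.697, 0.717, -0.001]
ft_force: [-0.4, 0.8, -0.7]
finger_gap: 0.0163
finger_force: 59.7
```

Request:
{"op": "jog_arm", "data": {
  "series": [
    [0.003, 0, -0.001, 0, 0, 0],
    [0.006, 0, -0.001, 0, 0, 0],
    [0.009, 0, -0.001, 0, 0, 0],
    [0.009, 0, -0.001, 0, 0, 0]
  ]
}}

```text
time_s: 44.55
eef_pos: [0.5915, -0.2312, 0.0184]
tcp_rot: [-0.001, 0.697, 0.717, -0.001]
ft_force: [-0.7, -1.6, -0.1]
finger_gap: 0.0161
finger_force: 59.7
```

Request:
{"op": "jog_arm", "data": {
  "series": [
    [0.002, 0, 0, 0, 0, 0],
    [0.004, 0, 0, 0, 0, 0],
    [0.004, 0, 0, 0, 0, 0]
  ]
}}

```text
time_s: 44.92
eef_pos: [0.5913, -0.2272, 0.0184]
tcp_rot: [-0.001, 0.697, 0.717, -0.001]
ft_force: [-0.1, -4.0, -0.3]
finger_gap: 0.0164
finger_force: 59.7
```

Request:
{"op": "jog_arm", "data": {
  "series": [
    [0.002, 0, 0, 0, 0, 0],
    [0.003, 0, 0, 0, 0, 0],
    [0.003, 0, 0, 0, 0, 0],
    [0.003, 0, 0, 0, 0, 0]
  ]
}}

```text
time_s: 45.42
eef_pos: [0.5912, -0.2262, 0.0187]
tcp_rot: [0.0, 0.698, 0.717, -0.001]
ft_force: [0.4, -12.2, -1.3]
finger_gap: 0.0168
finger_force: 59.6
```

Request:
{"op": "jog_arm", "data": {
  "series": [
    [0, 0, 0, 0, 0, 0],
    [0, 0, 0, 0, 0, 0],
    [-0.03, 0, 0, 0, 0, 0],
    [-0.06, 0, 0, 0, 0, 0],
    [-0.07, 0, -0.03, 0, 0, 0],
    [-0.07, 0, -0.09, 0, 0, 0],
    [-0.07, 0, -0.15, 0, 0, 0],
    [-0.07, 0, -0.2, 0, 0, 0],
    [-0.07, 0, -0.2, 0, 0, 0],
    [-0.07, 0, -0.2, 0, 0, 0]
  ]
}}

```text
time_s: 46.68
eef_pos: [0.5934, -0.2933, 0.2177]
tcp_rot: [-0.001, 0.697, 0.717, -0.001]
ft_force: [-1.1, -0.8, -0.8]
finger_gap: 0.0161
finger_force: 59.6
```

```bash
python3 - <<'E'
from h import *
g=np.load("grasp.npy");R=Ro.from_quat([g[4],g[5],g[6],g[3]])
print(row([*g[:2],.22],R))
E
```

```text
[0.4364, -0.1463, -0.0016, 0.0008, -0.0004, 0.0575]
```

Request:
{"op": "jog_arm", "data": {
  "series": [
    [0.055, -0.02, -0.0016, 0, 0, 0],
    [0.11, -0.04, -0.0016, 0, 0, 0],
    [0.165, -0.055, -0.0016, 0, 0, 0.01],
    [0.22, -0.07, -0.0016, 0, 0, 0.02],
    [0.275, -0.09, -0.0016, 0, 0, 0.03],
    [0.33, -0.11, -0.0016, 0, 0, 0.04],
    [0.38, -0.13, -0.0016, 0, 0, 0.0575],
    [0.4364, -0.1463, -0.0016, 0, 0, 0.0575],
    [0.4364, -0.1463, -0.0016, 0, 0, 0.0575],
    [0.4364, -0.1463, -0.0016, 0, 0, 0.0575]
  ]
}}

```text
time_s: 47.92
eef_pos: [0.4345, 0.1377, 0.2192]
tcp_rot: [-0.001, 0.729, 0.685, -0.002]
ft_force: [-0.5, -0.2, -1.5]
finger_gap: 0.017
finger_force: 59.6
```

```bash
python3 - <<'E'
from h import *
g=np.load("grasp.npy");R=Ro.from_quat([g[4],g[5],g[6],g[3]])
print(env.observe()["finger_gap"],row([*g[:2],.06],R),row([*g[:2],.0245],R))
look("w11");p=env.camera_params("wrist")
w=cv2.imread("pics/w11.png");cv2.imwrite("pics/v11.png",cv2.resize(w[:220,170:340],(618,800))[:600])
E
```

```text
0.017013364378856508 [0.0011, 0.0006, 0.1592, 0.0, 0.0005, 0.0001] [0.0011, 0.0007, 0.1947, 0.0, 0.0005, 0.0001]
47.925 [0.4345 0.1377 0.2192]
```

View pics/v11.png

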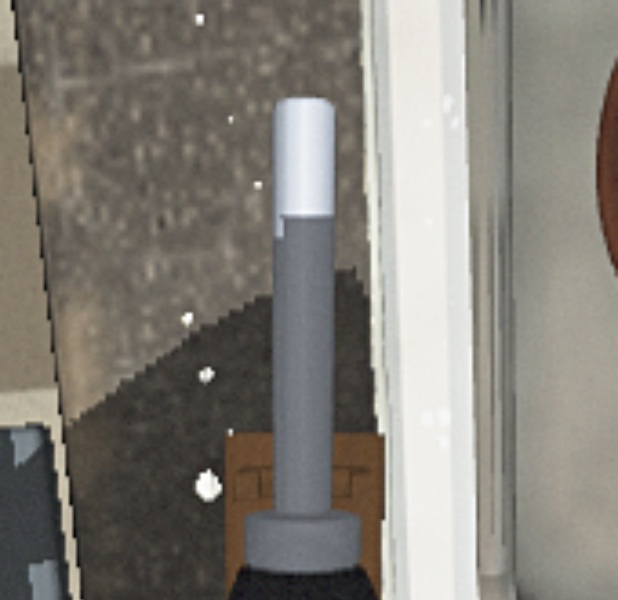

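Request:
{"op": "jog_arm", "data": {
  "series": [
    [0.003, 0.0006, 0.05, 0, 0, 0],
    [0.003, 0.0006, 0.1, 0, 0, 0],
    [0.003, 0.0006, 0.15, 0, 0, 0],
    [0.003, 0.0006, 0.175, 0, 0, 0],
    [0.003, 0.0006, 0.188, 0, 0, 0],
    [0.003, 0.0006, 0.1945, 0, 0, 0],
    [0.003, 0.0006, 0.1945, 0, 0, 0],
    [0.003, 0.0006, 0.1945, 0, 0, 0]
  ]
}}

```text
time_s: 48.98
eef_pos: [0.436, 0.1412, 0.0266]
tcp_rot: [-0.0, 0.729, 0.685, -0.0]
ft_force: [0.1, -1.1, -1.4]
finger_gap: 0.0165
finger_force: 59.6
```

Request:
{"op": "jog_arm", "data": {
  "series": [
    [0, -0.001, 0.002, 0, 0, 0],
    [0, -0.001, 0.0025, 0, 0, 0],
    [0, -0.001, 0.0025, 0, 0, 0]
  ]
}}

```text
time_s: 49.35
eef_pos: [0.4347, 0.1411, 0.0239]
tcp_rot: [-0.0, 0.729, 0.685, -0.0]
ft_force: [-3.1, -0.5, 14.6]
finger_gap: 0.0165
finger_force: 61.6
```

Request:
{"op": "jog_arm", "data": {
  "series": [
    [0, 0, 0, 0, 0, 0],
    [0, 0, 0, 0, 0, 0],
    [0, 0, 0, 0, 0, 0],
    [0, 0, 0, 0, 0, 0]
  ],
  "gripper": 0.6
}}

```text
time_s: 49.85
eef_pos: [0.4344, 0.1411, 0.0232]
tcp_rot: [-0.001, 0.729, 0.685, -0.001]
ft_force: [-0.4, 0.6, 0.4]
finger_gap: 0.0341
finger_force: 0.0
```

Request:
{"op": "jog_arm", "data": {
  "series": [
    [0, 0, -0.03, 0, 0, 0],
    [0, 0, -0.08, 0, 0, 0],
    [0, 0, -0.14, 0, 0, 0],
    [0, 0, -0.2, 0, 0, 0],
    [-0.02, 0, -0.26, 0, 0, 0],
    [-0.04, 0, -0.32, 0, 0, 0],
    [-0.04, 0, -0.32, 0, 0, 0],
    [-0.04, 0, -0.32, 0, 0, 0]
  ]
}}

```text
time_s: 50.85
eef_pos: [0.4324, 0.1011, 0.343]
tcp_rot: [-0.001, 0.729, 0.685, -0.001]
ft_force: [0.1, 0.0, -0.2]
finger_gap: 0.0341
finger_force: 0.0
```

```bash
python3 - <<'E'
from h import *
look("w12");w=cv2.imread("pics/w12.png");i=env.get_image("scene")[...,::-1]
cv2.imwrite("pics/v12.png",np.vstack([cv2.resize(w[30:180,130:330],(600,300*3//2))[:330],cv2.resize(i[180:270,205:385],(600,270),interpolation=cv2.INTER_CUBIC)]))
E
```

```text
50.85 [0.4324 0.1011 0.343 ]
```

View pics/v12.png

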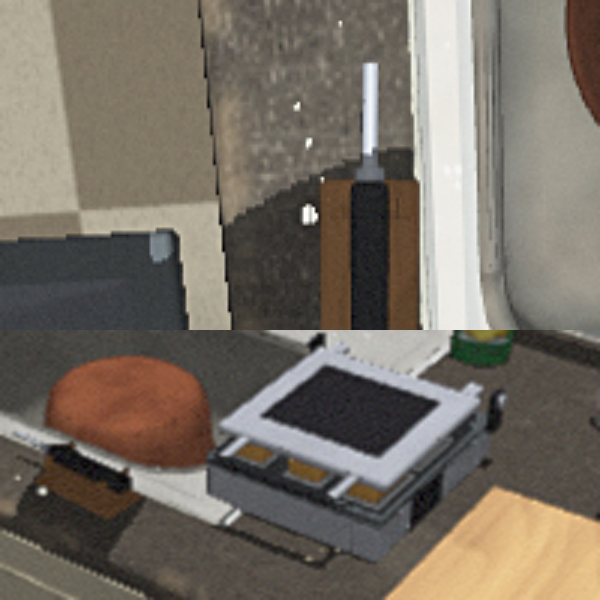

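```bash
python3 - <<'E'
from h import *
q=env.camera_params("scene");a=np.radians(1.6);ex=np.array([np.cos(a),np.sin(a)]);ey=np.array([-ex[1],ex[0]]);o=np.array([.5885,-.051])
for th in (0,.06):
    for y in (.092,-.092):
        X=o+(.118-.198*np.cos(th))*ex+y*ey;print(th,y,proj(q,[*X,.091+.198*np.sin(th)]))
E
```

```text
0 0.092 (np.float64(269.202077968448), np.float64(211.0813336472047))
0 -0.092 (np.float64(320.36300946263736), np.float64(231.6780819777935))
0.06 0.092 (np.float64(269.277100809248), np.float64(207.94101986856077))
0.06 -0.092 (np.float64(320.6629599269299), np.float64(228.42873284994943))
```

The lid's front corners appear at rows 211.7 and about 232, which matches the shut prediction (211.1 and 231.7). The prod lies back in its rest. I'm handing the job in.

```bash
python3 -c "
from plant import env
print(env.sign_off())"
```

```text
the job is handed in; nothing more can be done
None
```

The job is done and handed in: the four hash browns present are on the plate (front row full, one in rear middle), the lid is shut, the start button was pushed home until it bottomed at about 12 N, the prod is back in its rest, and the tin and salt shaker were not touched.

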